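# Clear the strip saw's catch tray and drop the offcuts through the flap

### The job

Empty the saw's catch tray: lay the finished stop strips in the tote and gather all the short bare offcuts in the scoop while it sits in its saddle. Then carry the scoop to the offcut box, press the flap inward with the scoop's lip (never with the hand) and tip every offcut through into the box. Finally seat the empty scoop squarely in its saddle again, with the flap sprung shut and the other things on the bench left where they are.

Things in the scene. Friction and masses are not known exactly. Their poses are not given: they have to be found in the camera images.
- strip0: finished stop strip of beech, 30 x 92 x 18 mm, grey painted top with two screw holes; origin at the centre of its underside, own y along its length, z up; 2 or 3 strips are there (the others are None), flat in the catch tray at the start; 30 g, gripped across its 30 mm width
- strip1: finished stop strip of beech, 30 x 92 x 18 mm, grey painted top with two screw holes; origin at the centre of its underside, own y along its length, z up; 2 or 3 strips are there (the others are None), flat in the catch tray at the start; 30 g, gripped across its 30 mm width
- strip2: finished stop strip of beech, 30 x 92 x 18 mm, grey painted top with two screw holes; origin at the centre of its underside, own y along its length, z up; 2 or 3 strips are there (the others are None), flat in the catch tray at the start; 30 g, gripped across its 30 mm width
- crop0: bare offcut of the same stock, no holes, 30 mm wide, 18 mm thick, 64 mm long on one side, 58 mm on the other (its +y end is cut skew); origin at the middle of its underside, own y along its length, z up; 2 or 3 are there (others are None), flat in the catch tray at the start among the strips; 30 g, gripped across its width or its ends; slides on the scoop's steel (friction about 0.35)
- crop1: bare offcut of the same stock, no holes, 30 mm wide, 18 mm thick, 64 mm long on one side, 58 mm on the other (its +y end is cut skew); origin at the middle of its underside, own y along its length, z up; 2 or 3 are there (others are None), flat in the catch tray at the start among the strips; 30 g, gripped across its width or its ends; slides on the scoop's steel (friction about 0.35)
- crop2: bare offcut of the same stock, no holes, 30 mm wide, 18 mm thick, 64 mm long on one side, 58 mm on the other (its +y end is cut skew); origin at the middle of its underside, own y along its length, z up; 2 or 3 are there (others are None), flat in the catch tray at the start among the strips; 30 g, gripped across its width or its ends; slides on the scoop's steel (friction about 0.35)
- catch_tray: shallow aluminium tray 236 (its x) x 224 (its y) mm with walls 22 mm high, floor 3 mm above the bench; fixed; origin at the centre of its underside. The pieces lie in two columns of three, roughly along the tray's y, about 70 mm apart in x
- tote: grey plastic tote 190 (its x) x 122 (its y) x 58 mm high, open on top, walls and floor 4 mm; fixed; origin at the centre of its underside
- scoop: half-round sheet-steel hand scoop, 160 mm long (own x: -80 closed heel, +80 open lip), 110 mm wide (own y), rims 58 mm up; own z up; origin at the lowest point under the middle of the belly. The trough is open above from x = -30 to +80 and at the lip; a flat hood 58 mm up covers the rest. Two ribs 3 mm proud run round the belly at x = -47 and +47. About 280 g; starts empty in the saddle
- scoop_grip (a point): point on the axis of the scoop's upright beech grip: 24 x 24 mm square, standing on the hood from 58 to 113 mm above the scoop's origin, at x = -55; this point is 88 mm above the scoop's origin; axes as the scoop's
- scoop_lip (a point): middle of the scoop's front lip, on the trough's inner floor (3 mm above the belly's underside); the trough's inside radius is 52 mm about an axis 55 mm above the scoop's origin; axes as the scoop's
- saddle: slatted beech rest on a plywood base 150 x 120 x 8 mm, fixed; its top is a concave trough along own x, 80 mm long, that fits the scoop's belly; the scoop's two ribs hang one beyond each end of the slats with about 3 mm of play; origin at the centre of its underside, highest slat edges about 55 mm up
- saddle_seat (a point): where the scoop's origin lies when it is seated, 24 mm above the saddle's origin; axes as the saddle's
- offcut_box: locked sheet-steel box, 155 (own x) x 175 (own y) x 225 mm high, fixed; origin at the centre of its underside; its front is the -x side: upright up to 125 mm at x = -77.5; from that edge a face rises backward at 42 degrees for 150 mm to the flat top (x = +34 to +77.5, z = 225). Empty inside, floor 10 mm up
- port (a point): middle of the port that fills the sloping face of the offcut box from 9 to 140 mm up the slope, 143 mm wide; this point is 74 mm up the slope from its lower edge; axes as the offcut box's
- flap (a joint): angle of the sprung one-way steel flap (128 mm down the slope, 139 mm wide) that closes the port, hinged along the port's upper edge: 0 shut and flush with the slope, grows as it is pressed inward, up to 1.15 rad; 0.3 N at its lower edge starts it, about 1 N holds it wide open; it springs shut by itself and cannot open outward
- sanding_block: bystander: cork sanding block, 106 x 66 x 31 mm; origin at the centre of its underside
- carpenter_pencil: bystander: pencil 165 mm long, 7 mm thick; origin under its middle
- red_bin: bystander: red open-front bin of screws, 156 x 102 x 72 mm; origin at the centre of its underside
- yellow_bin: bystander: yellow open-front bin of screws, 156 x 102 x 72 mm; origin at the centre of its underside

How it is judged (in metres and radians):
On the way, in this order (a step that is already met when the one before it is completed fails the run):
1. all offcuts lie in the scoop, which sits in its saddle (x of crop0 in the frame of scoop between -0.06 and 0.085 m and y of crop0 in the frame of scoop between -0.052 and 0.052 m and z of crop0 in the frame of scoop between -0.002 and 0.06 m and x of crop1 in the frame of scoop between -0.06 and 0.085 m and y of crop1 in the frame of scoop between -0.052 and 0.052 m and z of crop1 in the frame of scoop between -0.002 and 0.06 m and x of crop2 in the frame of scoop between -0.06 and 0.085 m and y of crop2 in the frame of scoop between -0.052 and 0.052 m and z of crop2 in the frame of scoop between -0.002 and 0.06 m and distance between scoop and saddle_seat below 0.012 m), for 0.3 s.
2. the scoop presses the flap well open (value of joint flap above 0.35 rad and contact force between scoop and flap above 0.1 N), for 0.1 s.
3. all offcuts are in the offcut box (x of crop0 in the frame of offcut_box between -0.0775 and 0.0775 m and y of crop0 in the frame of offcut_box between -0.0875 and 0.0875 m and z of crop0 in the frame of offcut_box between 0 and 0.11 m and x of crop1 in the frame of offcut_box between -0.0775 and 0.0775 m and y of crop1 in the frame of offcut_box between -0.0875 and 0.0875 m and z of crop1 in the frame of offcut_box between 0 and 0.11 m and x of crop2 in the frame of offcut_box between -0.0775 and 0.0775 m and y of crop2 in the frame of offcut_box between -0.0875 and 0.0875 m and z of crop2 in the frame of offcut_box between 0 and 0.11 m), for 0.2 s.
At the end, for the whole second after the job is handed in: Offcuts inside the box, strips inside the tote below its rim, scoop seated in its saddle (within 7 mm sideways, 3 mm in height, 0.1 rad along the saddle either way round, 0.06 rad of tilt), flap shut (below 0.08 rad), all at rest (all of step 3 and x of strip0 in the frame of tote between -0.092 and 0.092 m and y of strip0 in the frame of tote between -0.059 and 0.059 m and z of strip0 in the frame of tote between 0 and 0.048 m and x of strip1 in the frame of tote between -0.092 and 0.092 m and y of strip1 in the frame of tote between -0.059 and 0.059 m and z of strip1 in the frame of tote between 0 and 0.048 m and x of strip2 in the frame of tote between -0.092 and 0.092 m and y of strip2 in the frame of tote between -0.059 and 0.059 m and z of strip2 in the frame of tote between 0 and 0.048 m and linear speed of each of crop0, crop1, crop2, strip0, strip1, strip2, scoop below 0.03 m/s and horizontal distance between scoop and saddle_seat below 0.007 m and z of scoop in the frame of saddle_seat between -0.004 and 0.003 m and angle between the x axis of scoop and the x axis of saddle, either way round below 0.1 rad and angle between scoop's own z axis and vertical below 0.06 rad and value of joint flap below 0.08 rad); the robot touches nothing.
It fails at once if the hand or arm pushes the flap (contact force between any of the fingers, the arm and flap above 1 N).
It fails at once if a bystander is shoved more than 3 cm (distance of any of sanding_block, carpenter_pencil, red_bin, yellow_bin from where it was at the start of the episode above 0.03 m).
Of strip0, strip1, strip2 only 2 to 3 are there at a start; the rules pass over those that are not, and their reading is None.
Of crop0, crop1, crop2 only 2 to 3 are there at a start; the rules pass over those that are not, and their reading is None.
At some moment in a run one of crop0, crop1, crop2 may be knocked a few centimetres aside while the robot is not near it.
It also fails if it takes over 210 s, if anything falls off the work surface, if the arm or the gripper's body presses on something with over 40 N, if the wrist force passes 120 N, or if a joint passes its speed limit or range.

### The arm

A 7-joint arm with a two-finger parallel gripper is mounted at the origin on the work surface; the furniture and walls round the work are solid. World frame = base frame: x ahead of the robot, y to its left, z up, the work surface at z = 0. Lengths are in mm, angles in rad, forces in N, time in s.
With the tool pointing down it reaches from about 400 to 925 mm from the base axis. Payload 5.6 kg.
Tool frame: the origin (TCP) lies at the very end of the fingers, on their centre line; the grasp point (between the pads) lies 19 mm behind it; z points along the fingers, y is the line along which they close (so a half turn about z gives the same grasp; the last joint's range is limited). The gripper opens to 85 mm and grips with 20 to 120 N. Pads are 22 mm wide; open, the fingers measure 114 mm over their backs; the gripper's body (76 mm by 85 mm) begins 54 mm behind the grasp point. The pads swing forward as they close: fully open they stand 13 mm farther back than shut.
Start: joints at [-1.293, 0.468, -0.012, 1.603, 0.006, 1.071, -0.056], TCP at [205.002, 616.833, 231.29] pointing down, gripper open.
Joint ranges: [-2.53, 2.53], [-0.31, 2.02], [-1.57, 1.55], [0.28, 2.44], [-1.29, 4.43], [0.15, 1.84], [-2.92, 2.92]. Speed limits (rad/s): [2.57, 2.57, 3.14, 3.14, 3.14, 3.14, 3.14].

### API

Orientations are given as a unit quaternion [w, x, y, z].
In Python, from station import env gives the robot as it stands. The module is installed in compiled form; this text tells all that it offers.
- The arm moves only by the shell command python3 -m crank 'ROWS' [OPENING]. ROWS is JSON, a list of rows, each a list of 2 entries, a list of its own where there are three numbers: the shift along the tool's x, y, z in cm, then the turn, a rotation vector about the tool's x, y, z in rad. In form: [[[tx, ty, tz], [rx, ry, rz]], ...]. A call has 1 to 5 rows; each row shifts and turns the commanded pose from where the row before left it, along the tool's axes as they then stand; what a row does not reach is not made up. A row lasts 1/10 s, in which the tool goes at most 50 mm and 8.59 degrees, less where a joint would pass 70% of its speed; a pose out of reach is approached as far as the arm can. A call with a gripper value outside its range is refused whole. OPENING is the opening, from 0 (shut) to 1 (fully open), set as the call begins (- or left out, the last holds). The fingers move at their own pace and stop on an object; the grip force is fixed at half the most. Time passes only in rows, so rows that do not move let the fingers close. It gives the time, the measured TCP pose, the force, the opening and the grip force at its end, in the units of the state.
- env.sense(): the state, without advancing time (a new reading comes with each control period).
- env.camera(name): name is "side" or "top"; returns the picture (400x640x3 uint8, red, green, blue); there is no depth.
- env.get_calibration(name): a dict with "camera_matrix" (3x3 intrinsics, pixels), "R" (3x3) and "t" (3): a world point X has camera coordinates R X + t. Camera axes: x right, y down, z forward; pixel columns grow to the right and rows downward; lengths in mm; the calibration is good to about 2 mm. A picture is of the moment at which its call begins. get_calibration takes no time and is no camera call.
- env.sign_off(): hands the job in; it is judged then, once.
The state is a dict: "time_s": time; "joints": joint angles; "joint_velocities": joint speeds; "joint_efforts": joint torques, N m; "tcp_pos": TCP position; "ee_rot": TCP orientation; "contact_force": force on the tool from outside, world axes, zero at the start; "ft_torque": the same for the moment, N m; "opening": finger opening in mm; "finger_force": force on a finger pad.
Only numpy, scipy, OpenCV 4.12 (cv2) and the standard library are available. Lean on these libraries where they do the work, as an engineer would, in place of code of your own. Each camera call takes 0.05 s, during which the arm holds its last target. There are 200 camera calls.

## Working session

There is one attempt and no reset: what is moved stays moved. The work goes in short steps, Python scripts to look and compute and a shell command to move; the robot and the scene stay as the last step left them, time stands still between calls to the robot, and variables do not carry over. Pictures are saved under pics/ and viewed, at most 17 in all, crops included, and the job is handed in when it is done.

```bash
mkdir -p pics
python3 - <<'E'
from station import env
import cv2
for n in("top","side"):
    cv2.imwrite(f"pics/{n}0.png",env.camera(n)[:,:,::-1])
    c=env.get_calibration(n);print(n,c)
s=env.sense();print(s)
E
```

```text
top {'camera_matrix': array([[374.76526724,   0.        , 323.39085064],
       [  0.        , 374.76526724, 204.59563477],
       [  0.        ,   0.        ,   1.        ]]), 'R': array([[ 0.01570569, -0.99984147, -0.00838866],
       [-0.99242258, -0.01456553, -0.12200516],
       [ 0.12186363,  0.01024127, -0.99249402]]), 't': array([ -20.47180972,  453.59755051, 1184.08135372])}
side {'camera_matrix': array([[435.8394104 ,   0.        , 320.42142415],
       [  0.        , 435.8394104 , 199.7897761 ],
       [  0.        ,   0.        ,   1.        ]]), 'R': array([[ 0.63919465, -0.76880085, -0.01937685],
       [-0.57890679, -0.46442143, -0.67020867],
       [ 0.50625797,  0.43961118, -0.74191973]]), 't': array([-285.18650164,  329.50703383, 1573.17154297])}
{'time_s': 0.1, 'joints': array([-1.29299601,  0.46828543, -0.01160138,  1.6034975 ,  0.0060057 ,
        1.07141901, -0.05633017]), 'joint_velocities': array([-8.26576349e-04, -2.40317602e-03,  1.35362437e-03, -1.25066311e-03,
        2.98026468e-05, -1.89581500e-03, -4.84558971e-04]), 'joint_efforts': array([ 6.52301478e-04, -5.33515334e+01,  2.12656008e-02, -2.51964980e+01,
        1.14930692e-02,  4.28801490e-03,  1.12526956e-05]), 'tcp_pos': array([204.87225323, 616.35439187, 230.45006618]), 'ee_rot': array([-6.61766386e-05,  1.59759270e-01,  9.87155690e-01, -7.84711741e-04]), 'contact_force': array([ 1.01531121, -0.0832866 ,  0.65500765]), 'ft_torque': array([ 0.02273075, -0.03950314, -0.01233856]), 'finger_force': 0.0, 'opening': 85.3995385357536}
```

View pics/top0.png

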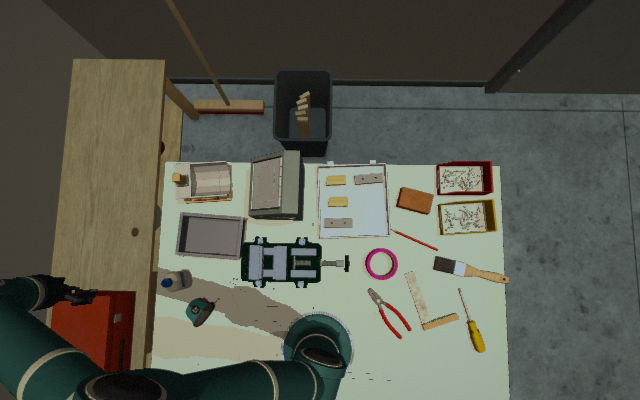

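View pics/side0.png

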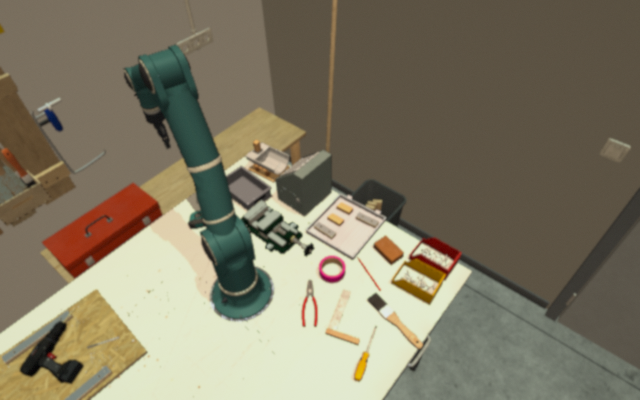

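Top view: tray around (353,201) with two bare offcuts at (336,180) and (338,202), and two grey strips at (369,179) and (338,223). The scoop is at (205,182) with its grip on the left at (179,180) and its lip towards the box at (277,186). The box slope faces left, and the tote is at (210,236).

```bash
cat > h.py <<'E'
from station import env
import cv2, numpy as np
from scipy.spatial.transform import Rotation as Ro
def ray(n,uv,z):
    c=env.get_calibration(n);K,R,t=c["camera_matrix"],c["R"],c["t"]
    d=R.T@np.linalg.inv(K)@np.array([uv[0],uv[1],1.]);o=-R.T@t
    return o+d*(z-o[2])/d[2]
def pix(n,X):
    c=env.get_calibration(n);p=c["camera_matrix"]@(c["R"]@np.array(X,float)+c["t"]);return p[:2]/p[2]
def rel(tgt,ang=None,down=True):
    """shift (cm, tool axes) and turn rotvec to bring TCP to tgt with tool down, finger closing axis y at world angle ang"""
    s=env.sense();q=s["ee_rot"];R=Ro.from_quat([q[1],q[2],q[3],q[0]])
    d=R.inv().apply(np.array(tgt)-s["tcp_pos"])/10
    out=[d.round(2)]
    if ang is not None:
        best=None
        for a in(ang,ang+np.pi):
            y=np.array([np.cos(a),np.sin(a),0]);z=np.array([0,0,-1.])
            G=Ro.from_matrix(np.stack([np.cross(y,z),y,z],1));r=(R.inv()*G).as_rotvec()
            if best is None or np.linalg.norm(r)<np.linalg.norm(best):best=r
        out.append(best.round(3))
    return out
def pieces(img):
    hsv=cv2.cvtColor(img,cv2.COLOR_RGB2HSV);c=[pix("top",p) for p in TR]
    return hsv
E
python3 - <<'E'
from h import *
im=env.camera("top")
cv2.imwrite("pics/crop1.png",cv2.resize(im[150:265,160:400,::-1],(798,382),interpolation=cv2.INTER_CUBIC))
roi=im[160:240,318:392];f=roi.astype(int)
h=cv2.cvtColor(roi,cv2.COLOR_RGB2HSV)
def rep(name,m,z,x0,y0,amin):
    m=m.astype(np.uint8)
    for c in cv2.findContours(m,cv2.RETR_EXTERNAL,cv2.CHAIN_APPROX_NONE)[0]:
        if cv2.contourArea(c)<amin: continue
        P=np.array([ray("top",p[0]+[x0,y0],z)[:2] for p in c],np.float32)
        r=cv2.minAreaRect(P);b=cv2.boxPoints(r);e=[b[1]-b[0],b[2]-b[1]];l=max(e,key=np.linalg.norm)
        M=cv2.moments(c);print(name,np.round(r[0]),np.round(r[1]),"long axis ang",round(float(np.arctan2(l[1],l[0])),3),"pix",int(M['m10']/M['m00'])+x0,int(M['m01']/M['m00'])+y0)
rep("crop",(h[:,:,1]>80),21,318,160,40)
rep("strip",(h[:,:,1]<80)&(h[:,:,2]<185),21,318,160,60)
h2=cv2.cvtColor(im,cv2.COLOR_RGB2HSV)
for n,p in dict(strip=(375,179),tray=(353,210),crop=(336,180),tote=(210,236),scoop=(210,180),grip=(177,177)).items(): print(n,h2[p[1],p[0]],ray("top",p,0).round())
E
```

```text
crop [466. -59.] [30. 62.] long axis ang -1.556 pix 337 201
crop [537. -51.] [32. 63.] long axis ang -1.484 pix 335 179
strip [ 474. -115.] [260. 241.] long axis ang 0.014 pix 354 199
strip [ 23  34 135] [ 546. -184.    0.]
tray [ 81  22 183] [ 441. -111.    0.]
crop [ 23 125 169] [540. -54.   0.]
tote [ 15  23 110] [348. 357.   0.]
scoop [ 20  38 168] [535. 367.   0.]
grip [ 20 140 169] [543. 478.   0.]
```

View pics/crop1.png

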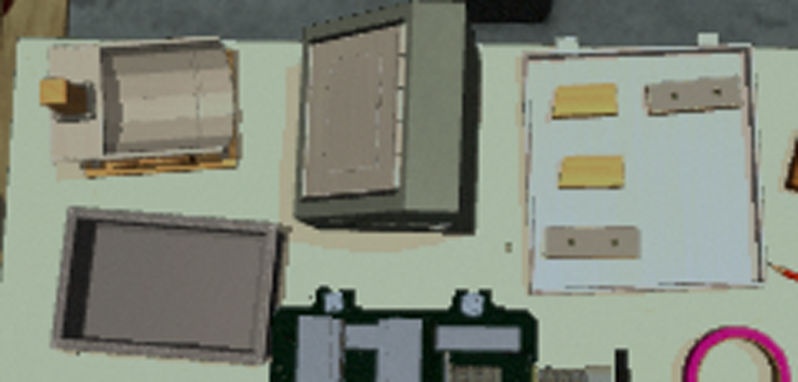

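Crop view, where full pixel = crop/3.325 + (160,150). The strips are at about (692,95) and (592,243), the grip top at (54,91) and the tote rim corners at (68,207), (288,228), (268,362) and (52,350). The flap slope runs from the lower edge at x≈300 to the top at x≈403.

Run:
```python
from h import *
im=env.camera("top");h=cv2.cvtColor(im[160:240,318:392],cv2.COLOR_RGB2HSV)
m=((h[:,:,0]<45)&(h[:,:,1]>24)&(h[:,:,1]<90)&(h[:,:,2]<170)).astype(np.uint8);m=cv2.morphologyEx(m,cv2.MORPH_OPEN,np.ones((4,4),np.uint8))
for c in cv2.findContours(m,cv2.RETR_EXTERNAL,cv2.CHAIN_APPROX_NONE)[0]:
    if cv2.contourArea(c)<60: continue
    P=np.array([ray("top",p[0]+[318,160],21)[:2] for p in c],np.float32);r=cv2.minAreaRect(P);print("strip",np.round(r[0]),np.round(r[1]),round(r[2],1))
q=lambda n,u,v,z:print(n,ray("top",(u/3.325+160,v/3.325+150),z).round())
for p in [(68,207),(288,228),(268,362),(52,350)]: q("tote",*p,58)
q("grip top",54,91,137)
for p in [(50,45),(52,163),(103,47),(105,157),(235,42),(238,155)]: q("scoop z82",*p,82)
for p in [(410,8),(466,3),(473,232),(395,215)]: q("boxtop",*p,225)
for p in [(303,40),(297,215)]: q("box lower edge",*p,125)
for p in [(85,178),(238,170)]: q("saddle",*p,8)
for p in [(320,300),(530,310)]: q("vise?",*p,60)
```

```text
strip [394. -63.] [29. 87.] 0.9
strip [ 539. -164.] [ 31. 105.] 5.5
tote [419. 437.  58.]
tote [402. 227.  58.]
tote [277. 240.  58.]
tote [285. 443.  58.]
grip top [516. 424. 137.]
scoop z82 [570. 454.  82.]
scoop z82 [458. 445.  82.]
scoop z82 [569. 403.  82.]
scoop z82 [464. 395.  82.]
scoop z82 [576. 279.  82.]
scoop z82 [468. 271.  82.]
boxtop [573.  97. 225.]
boxtop [578.  51. 225.]
boxtop [388.  41. 225.]
boxtop [401. 104. 225.]
box lower edge [568. 206. 125.]
box lower edge [409. 205. 125.]
saddle [453. 441.   8.]
saddle [463. 289.   8.]
vise? [335. 193.  60.]
vise? [329.  -3.  60.]
```

```bash
python3 -m crank '[[[0,0,-2],[0,0,0.14]],[[0,0,-2],[0,0,0.14]],[[0,0,-2],[0,0,0.14]],[[0,0,-2],[0,0,0.14]],[[0,0,-2],[0,0,0.14]]]' 0.6; python3 -m crank '[[[0,0,0],[0,0,0.14]],[[0,0,0],[0,0,0.14]],[[0,0,0],[0,0,0.14]],[[0,0,0],[0,0,0.13]],[[0,0,0],[0,0,0]]]'; python3 -c "
from h import *
print(rel([500,300,330],0),env.sense()['joints'].round(2))"
```

```text
time_s: 0.7
tcp_pos: [204.9, 616.6, 331.9]
ee_rot: [0.0, 0.491, 0.871, -0.0]
contact_force: [0.2, 1.1, 0.3]
opening: 51.3
finger_force: 0.0
time_s: 1.2
tcp_pos: [204.8, 616.7, 331.0]
ee_rot: [0.0, 0.707, 0.707, -0.0]
contact_force: [0.8, 0.1, 1.1]
opening: 51.0
finger_force: 0.0
[array([-31.66,  29.52,   0.12]), array([ 0.   ,  0.001, -0.   ])] [-1.47  0.39  0.23  1.5  -0.09  1.26 -1.23]
```

```bash
R='x'; python3 -m crank '[[[-3.2,3,0],[0,0,0]],[[-3.2,3,0],[0,0,0]],[[-3.2,3,0],[0,0,0]],[[-3.2,3,0],[0,0,0]],[[-3.2,3,0],[0,0,0]]]' >/dev/null; python3 -m crank '[[[-3.2,3,0],[0,0,0]],[[-3.2,3,0],[0,0,0]],[[-3.2,3,0],[0,0,0]],[[-3.2,3,0],[0,0,0]],[[-3.2,3,0],[0,0,0]]]' ; python3 -m crank '[[[-4,0,0],[0,0,0]],[[-4,0,0],[0,0,0]],[[-4,0,0],[0,0,0]],[[-4,0,0],[0,0,0]],[[-4,0,0],[0,0,0]]]'; python3 -m crank '[[[-4,0,0],[0,0,0]],[[-4,0,0],[0,0,0]],[[-4,0,0],[0,0,0]],[[-4,0,0],[0,0,0]],[[-4,0,0],[0,0,0]]]'; python3 -c "
from h import *
print(rel([539,-162,100],0.09),rel([394,-63,100],0.015),env.sense()['joints'].round(2))"
```

```text
time_s: 2.2
tcp_pos: [505.9, 295.4, 331.4]
ee_rot: [-0.0, 0.706, 0.708, 0.0]
contact_force: [0.0, -0.2, 0.1]
opening: 51.1
finger_force: 0.0
time_s: 2.7
tcp_pos: [504.7, 95.2, 331.4]
ee_rot: [0.0, 0.706, 0.708, 0.0]
contact_force: [-0.2, -0.2, 0.1]
opening: 51.4
finger_force: 0.0
time_s: 3.2
tcp_pos: [504.6, -104.7, 331.5]
ee_rot: [0.0, 0.706, 0.708, 0.0]
contact_force: [1.0, -0.5, -0.6]
opening: 51.3
finger_force: 0.0
[array([-5.75,  3.4 , 23.15]), array([ 0.001, -0.   , -0.086])] [array([  4.2 , -11.06,  23.14]), array([ 0.001, -0.   , -0.011])] [-0.48  0.15  0.7   1.84 -0.1   1.19  0.26]
```

```bash
python3 -m crank '[[[-2.9,1.7,3],[0,0,0]],[[-2.85,1.7,4],[0,0,0]],[[0,0,4],[0,0,-0.086]],[[0,0,4],[0,0,0]],[[0,0,4],[0,0,0]]]' >/dev/null; python3 -m crank '[[[0,0,4],[0,0,0]],[[0,0,3],[0,0,0]],[[0,0,3],[0,0,0]],[[0,0,2],[0,0,0]],[[0,0,1],[0,0,0]]]'; python3 -m crank '[[[0,0,0.5],[0,0,0]],[[0,0,0],[0,0,0]]]';  python3 -m crank '[[[0,0,0],[0,0,0]],[[0,0,0],[0,0,0]],[[0,0,0],[0,0,0]],[[0,0,0],[0,0,0]],[[0,0,0],[0,0,0]]]' 0.1;  python3 -m crank '[[[0,0,0],[0,0,0]],[[0,0,-1],[0,0,0]],[[0,0,-3],[0,0,0]],[[0,0,-4],[0,0,0]],[[0,0,-4],[0,0,0]]]'
```

```text
time_s: 4.2
tcp_pos: [537.1, -159.2, 10.8]
ee_rot: [-0.001, 0.675, 0.738, -0.001]
contact_force: [-0.4, -0.4, -0.2]
opening: 51.3
finger_force: 0.0
time_s: 4.4
tcp_pos: [538.5, -159.7, 7.9]
ee_rot: [0.0, 0.676, 0.737, 0.0]
contact_force: [0.0, 0.3, 0.2]
opening: 51.4
finger_force: 0.0
time_s: 4.9
tcp_pos: [539.4, -159.9, 9.2]
ee_rot: [0.001, 0.676, 0.737, 0.001]
contact_force: [0.1, 0.2, 6.5]
opening: 28.3
finger_force: 59.9
time_s: 5.4
tcp_pos: [537.7, -159.5, 129.4]
ee_rot: [-0.0, 0.676, 0.737, -0.0]
contact_force: [0.9, 0.4, 0.0]
opening: 27.8
finger_force: 59.3
```

```bash
python3 -m crank '[[[0,0,-4],[0,0,0.086]],[[0,0,-4],[0,0,0]],[[0,0,-4],[0,0,0]],[[0,0,-4],[0,0,0]],[[0,0,-4],[0,0,0]]]' >/dev/null; python3 -m crank '[[[4,-1.7,0],[0,0,0]],[[4,-1.7,0],[0,0,0]],[[4,-1.7,0],[0,0,0]],[[4,-1.7,0],[0,0,0]],[[4,-1.7,0],[0,0,0]]]'>/dev/null; python3 -m crank '[[[4,-1.7,0],[0,0,0]],[[4,-1.7,0],[0,0,0]],[[4,-1.7,0],[0,0,0]],[[4,-1.7,0],[0,0,0]],[[4,-1.7,0],[0,0,0]]]' ; python3 -m crank '[[[4,-1.7,0],[0,0,0]],[[4,-1.7,0],[0,0,0]],[[1.7,-0.4,0],[0,0,0]],[[0,0,4],[0,0,0]],[[0,0,4],[0,0,0]]]';python3 -m crank '[[[0,0,4],[0,0,0]],[[0,0,4],[0,0,0]],[[0,0,4],[0,0,0]],[[0,0,0],[0,0,0]],[[0,0,0],[0,0,0]]]'
python3 - <<'E'
from h import *
print(rel([332,337,20],0),env.sense()['joints'].round(2))
im=env.camera("top");cv2.imwrite("pics/t2.png",cv2.resize(im[150:300,150:400,::-1],(800,480),interpolation=cv2.INTER_CUBIC))
E
```

```text
time_s: 6.9
tcp_pos: [367.2, 241.4, 328.6]
ee_rot: [-0.0, 0.707, 0.707, 0.001]
contact_force: [0.5, 0.2, -0.4]
opening: 28.5
finger_force: 59.3
time_s: 7.4
tcp_pos: [330.8, 338.1, 248.1]
ee_rot: [-0.0, 0.707, 0.707, 0.002]
contact_force: [-0.3, 0.2, -0.8]
opening: 28.4
finger_force: 59.3
time_s: 7.9
tcp_pos: [330.8, 337.1, 128.5]
ee_rot: [0.0, 0.707, 0.707, -0.0]
contact_force: [0.6, 0.1, 0.1]
opening: 28.6
finger_force: 59.4
[array([ 0.  ,  0.11, 10.85]), array([ 0.   ,  0.001, -0.001])] [-1.07  0.32  0.24  2.13 -0.11  0.71 -0.76]
```

View pics/t2.png

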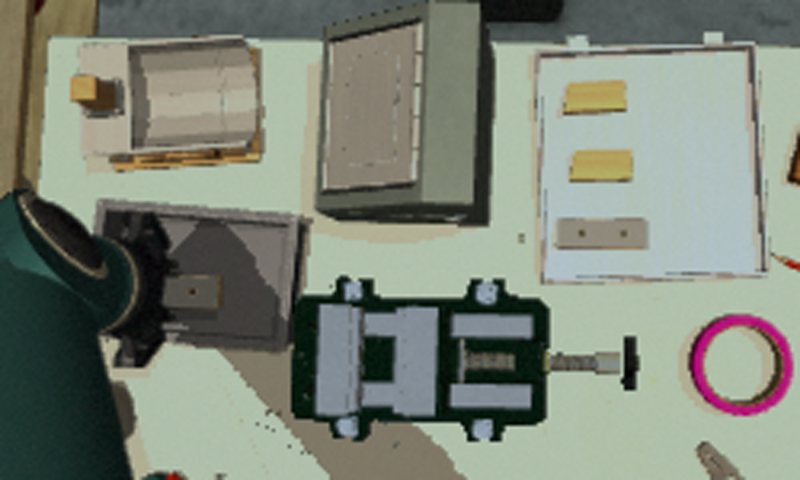

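The strip is held over the tote at about (195,290) in this crop, and the rest of the scene is unchanged. Next I lower it and release.

```bash
python3 -m crank '[[[0,0,3],[0,0,0]],[[0,0,3],[0,0,0]],[[0,0,2.7],[0,0,0]],[[0,0,2],[0,0,0]],[[0,0,0.5],[0,0,0]]]'; python3 -m crank '[[[0,0,0],[0,0,0]],[[0,0,0],[0,0,0]],[[0,0,0],[0,0,0]]]' 0.45;  python3 -m crank '[[[0,0,-4],[0,0,0]],[[0,0,-4],[0,0,0]],[[0,0,-4],[0,0,0]],[[0,0,-4],[0,0,0]],[[0,0,-4],[0,0,0]]]';  python3 -m crank '[[[0,0,-4],[0,0,0]],[[0,0,-4],[0,0,0]],[[0,0,-3],[0,0,0]],[[-2,1.5,0],[0,0,0]],[[-4,1.5,0],[0,0,0]]]' 0.6; python3 -m crank '[[[-4,1.5,0],[0,0,0]],[[-4,1.5,0],[0,0,0]],[[-4,1.5,0],[0,0,0]],[[-4,1.5,0],[0,0,0]],[[-4,0,0],[0,0,0]]]' >/dev/null; python3 -m crank '[[[-4,0,0],[0,0,0]],[[-4,0,0],[0,0,0]],[[-4,0,0],[0,0,0]],[[-2,-1.5,0],[0,0,0]],[[0,0,0],[0,0,0]]]'; python3 -c "
from h import *
print(rel([394,-63,9],0.015))"
```

```text
time_s: 8.45
tcp_pos: [331.0, 338.1, 16.4]
ee_rot: [-0.0, 0.707, 0.707, 0.001]
contact_force: [-0.0, 0.6, 0.4]
opening: 28.2
finger_force: 59.4
time_s: 8.75
tcp_pos: [331.2, 338.4, 17.4]
ee_rot: [-0.0, 0.707, 0.707, 0.002]
contact_force: [-0.3, 0.1, -0.1]
opening: 38.5
finger_force: 0.0
time_s: 9.25
tcp_pos: [330.3, 337.3, 218.6]
ee_rot: [-0.0, 0.707, 0.707, 0.001]
contact_force: [0.8, 0.0, 0.2]
opening: 38.4
finger_force: 0.0
time_s: 9.75
tcp_pos: [360.4, 279.1, 327.9]
ee_rot: [-0.0, 0.705, 0.709, 0.002]
contact_force: [1.1, -0.2, -0.1]
opening: 51.3
finger_force: 0.0
time_s: 10.75
tcp_pos: [403.8, -65.7, 326.4]
ee_rot: [-0.001, 0.709, 0.705, 0.001]
contact_force: [-0.5, 0.4, 0.5]
opening: 51.3
finger_force: 0.0
[array([ 0.18, -1.01, 31.74]), array([ 0.001, -0.002, -0.021])]
```

```bash
python3 -m crank '[[[0.2,-1,3],[0,0,-0.02]],[[0,0,4],[0,0,0]],[[0,0,4],[0,0,0]],[[0,0,4],[0,0,0]],[[0,0,4],[0,0,0]]]' >/dev/null; python3 -m crank '[[[0,0,4],[0,0,0]],[[0,0,3],[0,0,0]],[[0,0,3],[0,0,0]],[[0,0,2],[0,0,0]],[[0,0,0.7],[0,0,0]]]'; python3 -m crank '[[[0,0,0],[0,0,0]],[[0,0,0],[0,0,0]]]';  python3 -m crank '[[[0,0,0],[0,0,0]],[[0,0,0],[0,0,0]],[[0,0,0],[0,0,0]],[[0,0,0],[0,0,0]],[[0,0,0],[0,0,0]]]' 0.1;  python3 -m crank '[[[0,0,0],[0,0,0]],[[0,0,-1],[0,0,0]],[[0,0,-3],[0,0,0]],[[0,0,-4],[0,0,0]],[[0,0,-4],[0,0,0]]]'; python3 -m crank '[[[0,0,-4],[0,0,0]],[[0,0,-4],[0,0,0]],[[0,0,-4],[0,0,0]],[[0,0,-4],[0,0,0]],[[0,0,-4],[0,0,0]]]'; python3 -c "
from h import *
print(rel([363,338,120],0))"
```

```text
time_s: 11.75
tcp_pos: [394.7, -59.8, 7.4]
ee_rot: [-0.001, 0.7, 0.714, -0.001]
contact_force: [-0.7, -0.5, -0.4]
opening: 51.1
finger_force: 0.0
time_s: 11.95
tcp_pos: [396.2, -60.4, 9.6]
ee_rot: [0.001, 0.7, 0.714, 0.001]
contact_force: [-0.2, -0.4, -0.5]
opening: 51.2
finger_force: 0.0
time_s: 12.45
tcp_pos: [396.3, -60.3, 10.1]
ee_rot: [0.001, 0.7, 0.714, 0.001]
contact_force: [-0.7, 0.0, 11.0]
opening: 28.4
finger_force: 58.8
time_s: 12.95
tcp_pos: [394.8, -60.7, 130.2]
ee_rot: [-0.0, 0.7, 0.714, -0.0]
contact_force: [2.0, 0.6, 0.7]
opening: 27.8
finger_force: 59.9
time_s: 13.45
tcp_pos: [394.7, -60.7, 330.9]
ee_rot: [-0.0, 0.7, 0.714, 0.001]
contact_force: [0.8, 1.0, -1.0]
opening: 28.5
finger_force: 59.9
[array([39.87, -2.4 , 21.18]), array([ 0.002, -0.002,  0.02 ])]
```

```bash
python3 -m crank '[[[4,2,0],[0,0,0.02]],[[4,2,0],[0,0,0]],[[4,0,0],[0,0,0]],[[4,0,0],[0,0,0]],[[4,0,0],[0,0,0]]]' >/dev/null; python3 -m crank '[[[4,0,0],[0,0,0]],[[4,0,0],[0,0,0]],[[4,-2,0],[0,0,0]],[[4,-2.5,0],[0,0,0]],[[3.9,-2.6,0],[0,0,0]]]'; python3 -m crank '[[[0,0,4],[0,0,0]],[[0,0,4],[0,0,0]],[[0,0,4],[0,0,0]],[[0,0,4],[0,0,0]],[[0,0,4],[0,0,0]]]'; python3 -m crank '[[[0,0,3],[0,0,0]],[[0,0,3],[0,0,0]],[[0,0,2],[0,0,0]],[[0,0,1],[0,0,0]],[[0,0,0],[0,0,0]]]';python3 -m crank '[[[0,0,0],[0,0,0]],[[0,0,0],[0,0,0]],[[0,0,0],[0,0,0]]]' 0.45;  python3 -m crank '[[[0,0,-4],[0,0,0]],[[0,0,-4],[0,0,0]],[[0,0,-4],[0,0,0]],[[0,0,-4],[0,0,0]],[[0,0,-4],[0,0,0]]]'>/dev/null;  python3 -m crank '[[[0,0,-4],[0,0,0]],[[0,0,-4],[0,0,0]],[[0,0,-1],[0,0,0]],[[-2,1.5,0],[0,0,0]],[[-4,1.5,0],[0,0,0]]]' 0.6;python3 -m crank '[[[-4,1.5,0],[0,0,0]],[[-4,1.5,0],[0,0,0]],[[-4,1.5,0],[0,0,0]],[[-4,1.5,0],[0,0,0]],[[-4,1,0],[0,0,0]]]'
python3 - <<'E'
from h import *
im=env.camera("top");cv2.imwrite("pics/t3.png",cv2.resize(im[150:260,150:400,::-1],(800,352),interpolation=cv2.INTER_CUBIC))
h=cv2.cvtColor(im[160:240,318:392],cv2.COLOR_RGB2HSV);m=(h[:,:,1]>80).astype(np.uint8)
for c in cv2.findContours(m,cv2.RETR_EXTERNAL,cv2.CHAIN_APPROX_NONE)[0]:
    if cv2.contourArea(c)<40: continue
    P=np.array([ray("top",p[0]+[318,160],21)[:2] for p in c],np.float32);r=cv2.minAreaRect(P);print(np.round(r[0]),np.round(r[1]),r[2])
print(rel([467,-58,9],0.015),rel([538,-50,9],0.087))
E
```

```text
time_s: 14.45
tcp_pos: [362.3, 340.0, 329.3]
ee_rot: [-0.0, 0.707, 0.707, 0.0]
contact_force: [0.7, 0.8, -0.0]
opening: 27.9
finger_force: 59.9
time_s: 14.95
tcp_pos: [363.4, 339.0, 128.2]
ee_rot: [-0.0, 0.707, 0.707, 0.001]
contact_force: [-0.1, 1.3, -0.6]
opening: 28.2
finger_force: 59.9
time_s: 15.45
tcp_pos: [363.1, 338.3, 38.3]
ee_rot: [0.0, 0.707, 0.707, -0.001]
contact_force: [0.2, 0.5, -0.7]
opening: 28.2
finger_force: 59.9
time_s: 15.75
tcp_pos: [364.1, 339.5, 39.9]
ee_rot: [-0.0, 0.707, 0.707, 0.001]
contact_force: [0.6, -0.0, 0.7]
opening: 38.3
finger_force: 0.0
time_s: 16.75
tcp_pos: [393.0, 280.5, 329.0]
ee_rot: [-0.0, 0.705, 0.709, 0.001]
contact_force: [0.8, 0.3, 0.5]
opening: 51.3
finger_force: 0.0
time_s: 17.25
tcp_pos: [463.7, 76.9, 328.8]
ee_rot: [-0.0, 0.707, 0.707, 0.0]
contact_force: [0.7, 0.6, -0.5]
opening: 51.1
finger_force: 0.0
[466. -59.] [30. 62.] 0.8424928188323975
[564. -25.] [33. 61.] 9.696206092834473
[array([-12.69,   0.29,  32.04]), array([ 0.001,  0.002, -0.025])] [array([-11.82,   7.38,  32.05]), array([ 0.001,  0.002, -0.097])]
```

View pics/t3.png

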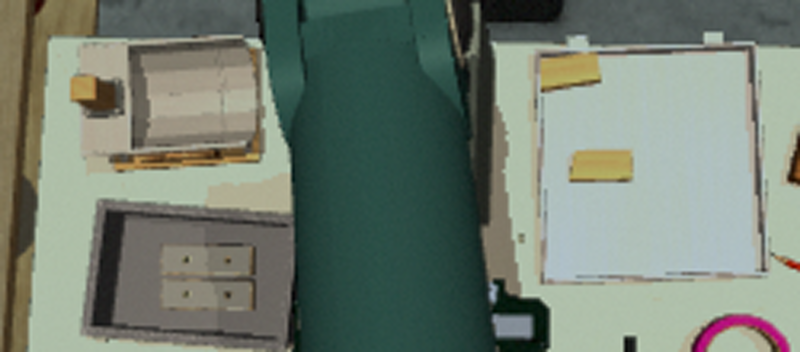

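Both strips lie flat in the tote, at about (208,260) and (208,295). One offcut was knocked into the tray's corner at (570,72), while the other is unmoved at (601,166). I take the unmoved one first.

```bash
python3 -m crank '[[[-4,0,0],[0,0,-0.025]],[[-4,0,0],[0,0,0]],[[-4,0.3,0],[0,0,0]],[[-0.7,0,4],[0,0,0]],[[0,0,4],[0,0,0]]]' >/dev/null; python3 -m crank '[[[0,0,4],[0,0,0]],[[0,0,4],[0,0,0]],[[0,0,4],[0,0,0]],[[0,0,4],[0,0,0]],[[0,0,3],[0,0,0]]]'; python3 -m crank '[[[0,0,3],[0,0,0]],[[0,0,2],[0,0,0]],[[0,0,0],[0,0,0]],[[0,0,0],[0,0,0]]]';  python3 -m crank '[[[0,0,0],[0,0,0]],[[0,0,0],[0,0,0]],[[0,0,0],[0,0,0]],[[0,0,0],[0,0,0]],[[0,0,0],[0,0,0]]]' 0.1;  python3 -m crank '[[[0,0,0],[0,0,0]],[[0,0,-1],[0,0,0]],[[0,0,-3],[0,0,0]],[[0,0,-4],[0,0,0]],[[0,0,-4],[0,0,0]]]'; python3 -m crank '[[[0,0,-4],[0,0,0]],[[0,0,-4],[0,0,0]],[[0,0,-4],[0,0,0]],[[0,0,-4],[0,0,0]],[[0,0,-4],[0,0,0]]]'; python3 -c "
from h import *
print(rel([521,335,160],0.06))"
```

```text
time_s: 18.3
tcp_pos: [467.2, -47.8, 56.4]
ee_rot: [-0.001, 0.698, 0.716, -0.001]
contact_force: [0.9, 0.2, 0.7]
opening: 51.2
finger_force: 0.0
time_s: 18.7
tcp_pos: [468.6, -48.3, 9.0]
ee_rot: [-0.0, 0.698, 0.716, -0.0]
contact_force: [0.0, 0.5, -0.2]
opening: 51.2
finger_force: 0.0
time_s: 19.2
tcp_pos: [469.7, -48.0, 10.2]
ee_rot: [0.001, 0.698, 0.716, 0.001]
contact_force: [-0.3, -0.2, 6.1]
opening: 28.4
finger_force: 59.5
time_s: 19.7
tcp_pos: [468.2, -48.2, 130.7]
ee_rot: [-0.0, 0.698, 0.716, -0.0]
contact_force: [1.4, 0.4, -0.1]
opening: 28.4
finger_force: 59.3
time_s: 20.2
tcp_pos: [467.9, -48.6, 331.0]
ee_rot: [-0.0, 0.699, 0.716, 0.001]
contact_force: [0.7, 0.5, -1.0]
opening: 28.2
finger_force: 59.4
[array([38.2 ,  6.21, 17.16]), array([ 0.001, -0.001, -0.036])]
```

```bash
python3 -m crank '[[[0,0,0],[0,0,-0.036]],[[3.9,0.8,0],[0,0,0]],[[3.9,0.8,0],[0,0,0]],[[3.9,0.8,0],[0,0,0]],[[3.9,0.8,0],[0,0,0]]]' >/dev/null; python3 -m crank '[[[3.9,0.8,0],[0,0,0]],[[3.9,0.8,0],[0,0,0]],[[3.9,0.8,0],[0,0,0]],[[3.9,0.8,0],[0,0,0]],[[3.9,0.6,0],[0,0,0]]]'; python3 -m crank '[[[3.4,0.6,0],[0,0,0]],[[0,0,4],[0,0,0]],[[0,0,4],[0,0,0]],[[0,0,4],[0,0,0]],[[0,0,4],[0,0,0]]]'; python3 -m crank '[[[0,0,0],[0,0,0]],[[0,0,0],[0,0,0]]]'
python3 - <<'E'
from h import *
print(rel([521,340,46],0.06))
im=env.camera("side");cv2.imwrite("pics/s4.png",cv2.resize(im[120:250,200:400,::-1],(800,520),interpolation=cv2.INTER_CUBIC))
E
```

```text
time_s: 21.2
tcp_pos: [517.0, 307.7, 329.9]
ee_rot: [0.0, 0.685, 0.728, 0.0]
contact_force: [0.9, 0.1, -0.3]
opening: 28.2
finger_force: 59.4
time_s: 21.7
tcp_pos: [520.8, 340.9, 168.7]
ee_rot: [0.0, 0.685, 0.728, 0.001]
contact_force: [-0.2, 1.0, 0.1]
opening: 28.2
finger_force: 59.4
time_s: 21.9
tcp_pos: [521.4, 340.7, 170.2]
ee_rot: [0.0, 0.685, 0.728, 0.0]
contact_force: [-0.5, 0.2, 0.5]
opening: 28.3
finger_force: 59.4
[array([-0.07, -0.05, 12.42]), array([0.001, 0.   , 0.001])]
```

View pics/s4.png

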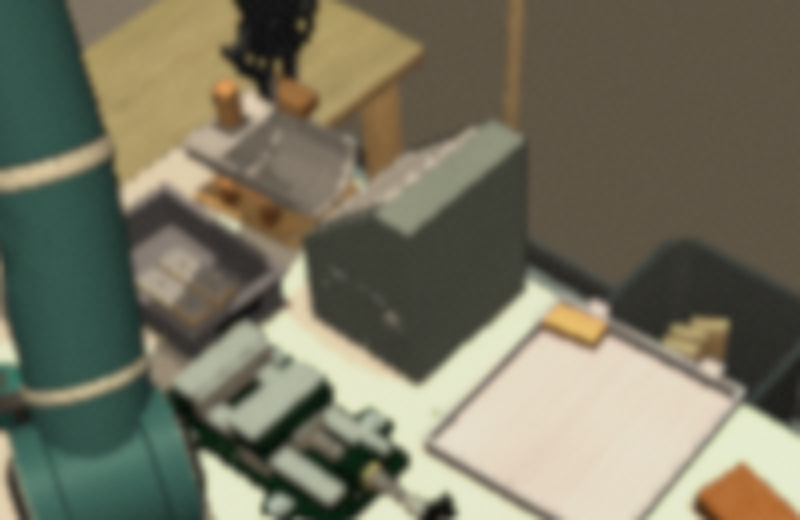

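The offcut hangs over the open scoop at (295,95). The other offcut sits in the tray corner at (577,326).

```bash
python3 -m crank '[[[0,0,4],[0,0,0]],[[0,0,4],[0,0,0]],[[0,0,2.5],[0,0,0]],[[0,0,1.9],[0,0,0]],[[0,0,0],[0,0,0]]]'; python3 -m crank '[[[0,0,0],[0,0,0]],[[0,0,0],[0,0,0]],[[0,0,0],[0,0,0]]]' 0.43;  python3 -m crank '[[[0,0,-2],[0,0,0]],[[0,0,-4],[0,0,0]],[[0,0,-4],[0,0,0]],[[0,0,-4],[0,0,0]],[[0,0,-4],[0,0,0]]]'; python3 -m crank '[[[0,0,-4],[0,0,0]],[[0,0,-4],[0,0,0]],[[0,0,-2.5],[0,0,0]],[[-3,-0.6,0],[0,0,0]],[[-4,-0.9,0],[0,0,0]]]' 0.7; python3 -m crank '[[[-4,-0.9,0],[0,0,0]],[[-4,-0.9,0],[0,0,0]],[[-4,-0.9,0],[0,0,0]],[[-4,-0.9,0],[0,0,0]],[[-4,-0.9,0],[0,0,0]]]' >/dev/null;python3 -m crank '[[[-4,-0.9,0],[0,0,0]],[[-4,-0.9,0],[0,0,0]],[[-4,-0.9,0],[0,0,0]],[[-4,-0.9,0],[0,0,0]],[[-4,0,0],[0,0,0]]]'
python3 - <<'E'
from h import *
im=env.camera("top");cv2.imwrite("pics/t5.png",cv2.resize(im[155:240,150:400,::-1],(800,272),interpolation=cv2.INTER_CUBIC))
s=env.camera("side");a=cv2.resize(s[185:265,300:400,::-1],(600,480),interpolation=cv2.INTER_CUBIC)
b=cv2.resize(im[155:195,315:345,::-1],(360,480),interpolation=cv2.INTER_CUBIC)
cv2.imwrite("pics/t6.png",cv2.resize(np.hstack([a,b]),(800,400)))
h=cv2.cvtColor(im[155:240,312:392],cv2.COLOR_RGB2HSV);m=(h[:,:,1]>80).astype(np.uint8)
for c in cv2.findContours(m,cv2.RETR_EXTERNAL,cv2.CHAIN_APPROX_NONE)[0]:
    if cv2.contourArea(c)<40: continue
    P=np.array([ray("top",p[0]+[312,155],21)[:2] for p in c],np.float32);r=cv2.minAreaRect(P);print(np.round(r[0]),np.round(r[1]),r[2],cv2.boxPoints(r).round())
for n,z in(("top",21),("side",21)):
    pass
E
```

```text
time_s: 22.45
tcp_pos: [521.2, 341.1, 45.1]
ee_rot: [-0.0, 0.685, 0.728, -0.0]
contact_force: [0.3, 0.4, -0.5]
opening: 28.7
finger_force: 59.4
time_s: 22.75
tcp_pos: [522.2, 341.6, 46.8]
ee_rot: [0.0, 0.685, 0.728, 0.002]
contact_force: [-0.3, 0.4, 0.1]
opening: 36.5
finger_force: 0.0
time_s: 23.25
tcp_pos: [521.2, 340.7, 227.6]
ee_rot: [-0.0, 0.685, 0.728, 0.001]
contact_force: [0.7, 1.1, 0.2]
opening: 36.8
finger_force: 0.0
time_s: 23.75
tcp_pos: [510.5, 271.1, 331.3]
ee_rot: [0.0, 0.684, 0.73, 0.002]
contact_force: [0.7, -0.9, 0.7]
opening: 59.8
finger_force: 0.0
time_s: 24.75
tcp_pos: [452.7, -136.1, 330.6]
ee_rot: [-0.001, 0.685, 0.728, 0.002]
contact_force: [1.4, 0.3, -0.8]
opening: 59.9
finger_force: 0.0
[564. -25.] [33. 61.] 9.696206092834473 [[542.   2.]
 [553. -58.]
 [585. -52.]
 [575.   8.]]
[ 484. -163.] [141. 279.] 89.64085388183594 [[ 344. -232.]
 [ 623. -234.]
 [ 624.  -93.]
 [ 344.  -91.]]
```

View pics/t5.png

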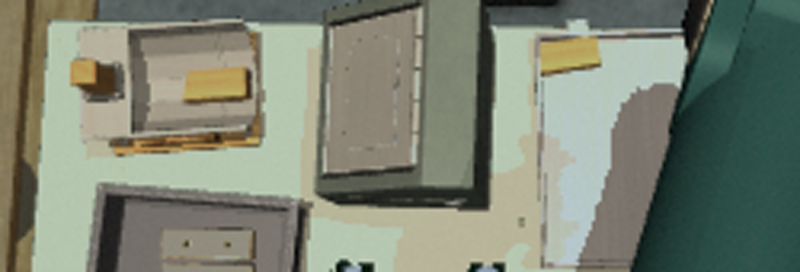

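View pics/t6.png

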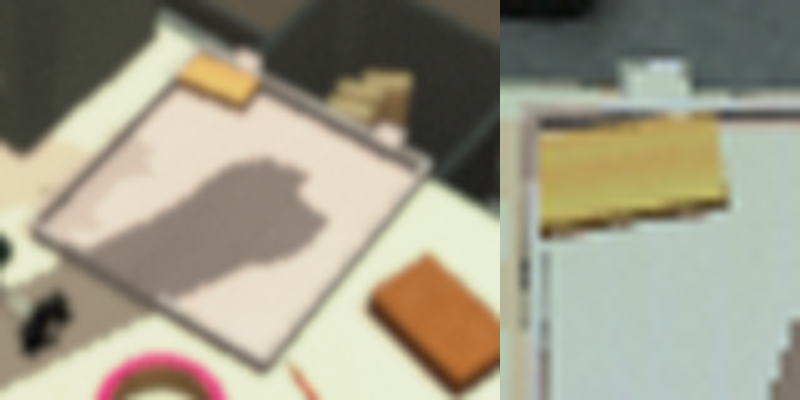

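The first offcut lies in the scoop at (217,84). The other touches the tray's left and far walls in the corner, so I'll drag it clear by pressing on its top.

```bash
python3 -m crank '[[[0,0,0],[0,0,-0.06]],[[3.3,4.1,0],[0,0,0]],[[3.2,4.1,0],[0,0,0]],[[3.2,4.1,4],[0,0,0]],[[0,0,4],[0,0,0]]]' 0.2 >/dev/null; python3 -m crank '[[[0,0,4],[0,0,0]],[[0,0,4],[0,0,0]],[[0,0,4],[0,0,0]],[[0,0,4],[0,0,0]],[[0,0,3],[0,0,0]]]'; python3 -m crank '[[[0,0,1],[0,0,0]],[[0,0,0],[0,0,0]]]'; python3 -m crank '[[[0,0,0.5],[0,0,0]],[[0,0,0],[0,0,0]]]';python3 -c "
from h import *
print(rel([564,-25,25],0.12))"
```

```text
time_s: 25.85
tcp_pos: [551.7, -34.2, 67.6]
ee_rot: [-0.001, 0.663, 0.749, -0.0]
contact_force: [0.1, -0.4, -0.5]
opening: 17.0
finger_force: 0.0
time_s: 26.05
tcp_pos: [551.9, -34.9, 59.0]
ee_rot: [-0.001, 0.663, 0.749, -0.0]
contact_force: [-0.4, -0.2, -0.7]
opening: 16.8
finger_force: 0.0
time_s: 26.25
tcp_pos: [553.2, -34.9, 55.6]
ee_rot: [0.001, 0.663, 0.749, 0.001]
contact_force: [0.0, 0.4, 0.1]
opening: 17.0
finger_force: 0.0
[array([0.85, 1.18, 3.06]), array([ 0.002, -0.   ,  0.001])]
```

```bash
python3 -m crank '[[[0.8,1.1,2],[0,0,0]],[[0,0,0.5],[0,0,0]],[[0,0,0.3],[0,0,0]],[[0,0,0],[0,0,0]]]'; python3 -m crank '[[[0,0,0.3],[0,0,0]],[[0,0,0],[0,0,0]]]'; python3 -m crank '[[[0,0,0.2],[0,0,0]],[[0,0,0],[0,0,0]]]'
```

```text
time_s: 26.65
tcp_pos: [562.0, -26.3, 26.7]
ee_rot: [0.0, 0.663, 0.748, -0.0]
contact_force: [-0.3, -0.7, 0.3]
opening: 17.4
finger_force: 0.0
time_s: 26.85
tcp_pos: [562.1, -26.1, 23.5]
ee_rot: [0.0, 0.663, 0.748, 0.0]
contact_force: [0.2, -0.2, -0.0]
opening: 17.5
finger_force: 0.0
time_s: 27.05
tcp_pos: [562.3, -25.9, 21.4]
ee_rot: [0.0, 0.663, 0.748, 0.0]
contact_force: [1.1, 0.9, 0.5]
opening: 17.0
finger_force: 0.0
```

```bash
python3 -m crank '[[[0,0,0.2],[0,0,0]],[[0,0,0],[0,0,0]]]'; python3 -m crank '[[[0,0,0.2],[0,0,0]],[[0,0,0],[0,0,0]]]';python3 -m crank '[[[0,0,0.1],[0,0,0]],[[0,0,0],[0,0,0]]]'
```

```text
time_s: 27.25
tcp_pos: [562.4, -25.9, 21.2]
ee_rot: [-0.001, 0.663, 0.748, 0.001]
contact_force: [-6.0, 0.2, 19.1]
opening: 17.2
finger_force: 9.6
time_s: 27.45
tcp_pos: [562.5, -25.9, 21.0]
ee_rot: [-0.001, 0.663, 0.748, 0.002]
contact_force: [-11.6, 2.1, 37.7]
opening: 17.2
finger_force: 18.8
time_s: 27.65
tcp_pos: [562.6, -25.9, 21.0]
ee_rot: [-0.001, 0.663, 0.748, 0.002]
contact_force: [-14.1, 3.2, 47.0]
opening: 16.9
finger_force: 23.3
```

```bash
python3 -m crank '[[[0,0,-0.3],[0,0,0]],[[-0.3,-0.5,0],[0,0,0]],[[-0.3,-0.5,0],[0,0,0]],[[-0.4,-0.6,0],[0,0,0]],[[-0.4,-0.6,0],[0,0,0]]]'; python3 -m crank '[[[-0.4,-0.6,0],[0,0,0]],[[-0.4,-0.6,0],[0,0,0]],[[-0.4,-0.6,0],[0,0,0]],[[0,0,0],[0,0,0]]]'; python3 -m crank '[[[0,0,-3],[0,0,0]],[[0,0,-4],[0,0,0]],[[0,0,-4],[0,0,0]],[[0,-3,-4],[0,0,0]],[[0,-4,-4],[0,0,0]]]' 0.6; python3 -m crank '[[[-4,-4,-4],[0,0,0]],[[-4,-1,0],[0,0,0]],[[-4,0,0],[0,0,0]],[[0,0,0],[0,0,0]]]';  python3 - <<'E'
from h import *
im=env.camera("top")
cv2.imwrite("pics/t7.png",cv2.resize(im[155:245,310:400,::-1],(400,400),interpolation=cv2.INTER_CUBIC))
h=cv2.cvtColor(im[155:240,312:350],cv2.COLOR_RGB2HSV);m=(h[:,:,1]>80).astype(np.uint8)
for c in cv2.findContours(m,cv2.RETR_EXTERNAL,cv2.CHAIN_APPROX_NONE)[0]:
    if cv2.contourArea(c)<40: continue
    P=np.array([ray("top",p[0]+[312,155],21)[:2] for p in c],np.float32);r=cv2.minAreaRect(P);print(np.round(r[0]),np.round(r[1]),r[2],cv2.boxPoints(r).round().tolist())
print(env.sense()["tcp_pos"])
E
```

```text
time_s: 28.15
tcp_pos: [545.5, -41.4, 21.3]
ee_rot: [0.002, 0.663, 0.749, 0.003]
contact_force: [2.7, 3.7, 11.4]
opening: 16.7
finger_force: 5.8
time_s: 28.55
tcp_pos: [528.1, -56.5, 21.2]
ee_rot: [0.002, 0.663, 0.748, 0.002]
contact_force: [0.3, 0.6, 14.8]
opening: 16.9
finger_force: 7.4
time_s: 29.05
tcp_pos: [460.9, -64.8, 205.9]
ee_rot: [0.001, 0.663, 0.749, -0.0]
contact_force: [-0.8, 1.0, 2.0]
opening: 51.4
finger_force: 0.0
time_s: 29.45
tcp_pos: [434.7, -182.5, 234.5]
ee_rot: [0.002, 0.666, 0.746, 0.0]
contact_force: [0.1, -0.2, -0.9]
opening: 51.4
finger_force: 0.0
[530. -55.] [32. 60.] 9.813109397888184 [[509.0, -28.0], [519.0, -87.0], [550.0, -82.0], [540.0, -22.0]]
[ 434.63974555 -179.85228183  233.80404928]
```

View pics/t7.png

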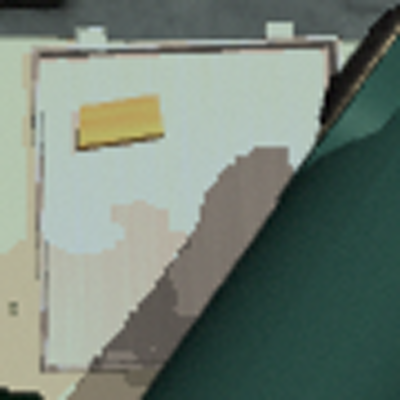

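The offcut now lies free at about (119,122), i.e. (530,-55) mm.

```bash
python3 -m crank '[[[0,0,0],[0,0,-0.05]],[[0,0,0],[0,0,0]]]'; python3 -c "
from h import *
print(rel([530,-55,10],0.165))"
```

```text
time_s: 29.7
tcp_pos: [435.0, -176.2, 233.1]
ee_rot: [-0.001, 0.644, 0.765, -0.0]
contact_force: [-0.1, 0.5, 0.9]
opening: 51.2
finger_force: 0.0
[array([10.3 , 11.45, 22.3 ]), array([-0.001, -0.001,  0.007])]
```

```bash
python3 -m crank '[[[3.4,3.8,0],[0,0,0]],[[3.4,3.8,0],[0,0,0]],[[3.4,3.8,4],[0,0,0]],[[0,0,4],[0,0,0]],[[0,0,4],[0,0,0]]]' >/dev/null; python3 -m crank '[[[0,0,4],[0,0,0]],[[0,0,3],[0,0,0]],[[0,0,0],[0,0,0]]]'; python3 -c "
from h import *
print(rel([530,-55,10],0.165))"
```

```text
time_s: 30.5
tcp_pos: [518.6, -66.6, 49.1]
ee_rot: [-0.003, 0.644, 0.765, -0.003]
contact_force: [-0.3, -0.0, 0.7]
opening: 51.2
finger_force: 0.0
[array([0.94, 1.35, 3.9 ]), array([-0.008, -0.001,  0.006])]
```

```bash
python3 -m crank '[[[0.9,1.1,2],[0,0,0]],[[0,0,1.7],[0,0,0]],[[0,0,0],[0,0,0]]]';  python3 -m crank '[[[0,0,0],[0,0,0]],[[0,0,0],[0,0,0]],[[0,0,0],[0,0,0]],[[0,0,0],[0,0,0]],[[0,0,0],[0,0,0]]]' 0.1;  python3 -m crank '[[[0,0,0],[0,0,0]],[[0,0,-1],[0,0,0]],[[0,0,-3],[0,0,0]],[[0,0,-4],[0,0,0]],[[0,0,-4],[0,0,0]]]'; python3 -m crank '[[[0,0,-4],[0,0,0]],[[0,0,-4],[0,0,0]],[[0,0,-4],[0,0,0]],[[0,0,-4],[0,0,0]],[[0,0,-4],[0,0,0.105]]]'; python3 -m crank '[[[0,0,0],[0,0,0]]]' ; python3 -c "
from h import *
print(rel([521,335,60],0.06))"
```

```text
time_s: 30.8
tcp_pos: [530.2, -56.5, 14.8]
ee_rot: [-0.001, 0.644, 0.765, -0.001]
contact_force: [-0.0, 0.1, -0.0]
opening: 50.8
finger_force: 0.0
time_s: 31.3
tcp_pos: [531.6, -57.7, 17.0]
ee_rot: [0.001, 0.644, 0.765, 0.001]
contact_force: [-2.0, 0.2, 6.7]
opening: 27.3
finger_force: 59.4
time_s: 31.8
tcp_pos: [530.6, -57.4, 137.5]
ee_rot: [-0.0, 0.644, 0.765, -0.0]
contact_force: [0.4, -0.1, 1.0]
opening: 27.4
finger_force: 59.2
time_s: 32.3
tcp_pos: [530.4, -57.7, 338.0]
ee_rot: [-0.0, 0.685, 0.729, 0.001]
contact_force: [0.2, 0.4, 0.2]
opening: 27.2
finger_force: 59.2
time_s: 32.4
tcp_pos: [533.4, -58.5, 341.0]
ee_rot: [0.003, 0.684, 0.729, 0.004]
contact_force: [0.5, -0.3, -1.1]
opening: 27.5
finger_force: 59.3
[array([39.32,  0.98, 28.16]), array([ 0.009, -0.001,  0.003])]
```

```bash
python3 -m crank '[[[3.9,0.1,0],[0,0,0]],[[3.9,0.1,0],[0,0,0]],[[3.9,0.1,0],[0,0,0]],[[3.9,0.1,0],[0,0,0]],[[3.9,0.1,0],[0,0,0]]]' >/dev/null; python3 -m crank '[[[3.9,0.1,0],[0,0,0]],[[3.9,0.1,0],[0,0,0]],[[3.9,0.1,0],[0,0,0]],[[3.9,0.1,0],[0,0,0]],[[3.9,0.1,0],[0,0,0]]]'; python3 -m crank '[[[0.4,0,4],[0,0,0]],[[0,0,4],[0,0,0]],[[0,0,4],[0,0,0]],[[0,0,4],[0,0,0]],[[0,0,4],[0,0,0]]]'; python3 -m crank '[[[0,0,3],[0,0,0]],[[0,0,0],[0,0,0]]]'; python3 -c "
from h import *
print(rel([521,335,72],0.06))"
```

```text
time_s: 33.4
tcp_pos: [514.7, 333.8, 335.4]
ee_rot: [-0.0, 0.683, 0.73, -0.0]
contact_force: [0.4, -0.4, 0.0]
opening: 27.3
finger_force: 59.2
time_s: 33.9
tcp_pos: [514.6, 336.2, 134.0]
ee_rot: [-0.0, 0.683, 0.73, -0.0]
contact_force: [0.4, 0.3, -0.1]
opening: 27.3
finger_force: 59.3
time_s: 34.1
tcp_pos: [512.1, 334.8, 101.6]
ee_rot: [-0.001, 0.683, 0.73, -0.004]
contact_force: [-0.7, 0.3, 0.2]
opening: 27.2
finger_force: 59.3
[array([-0.02,  0.91,  2.95]), array([-0.007,  0.005,  0.006])]
```

```bash
python3 -m crank '[[[0,0.7,1],[0,0,0]],[[0,0,2],[0,0,0]],[[0,0,0],[0,0,0]]]'; python3 -m crank '[[[0,0,0],[0,0,0]],[[0,0,0],[0,0,0]],[[0,0,0],[0,0,0]]]' 0.5;  python3 -m crank '[[[0,0,-2],[0,0,0]],[[0,0,-4],[0,0,0]],[[0,0,-4],[0,0,0]],[[0,0,-4],[0,0,0]],[[0,0,-4],[0,0,0]]]'; python3 -m crank '[[[0,0,-4],[0,0,0]],[[0,0,-4],[0,0,0]],[[-4,-4,0],[0,0,0]],[[-4,-4,0],[0,0,0]],[[-4,-4,0],[0,0,0]]]' 0.7; python3 -m crank '[[[-4,-4,0],[0,0,0]],[[-4,-2,0],[0,0,0]],[[-4,0,0],[0,0,0]],[[-4,0,0],[0,0,0]],[[0,0,0],[0,0,0]]]'
python3 - <<'E'
from h import *
im=env.camera("top");s=env.camera("side")
a=cv2.resize(im[155:205,160:240,::-1],(640,400),interpolation=cv2.INTER_CUBIC)
b=cv2.resize(s[130:180,240:304,::-1],(512,400),interpolation=cv2.INTER_CUBIC)
cv2.imwrite("pics/t8.png",cv2.resize(np.hstack([a,b]),(800,278)));print(env.sense()["tcp_pos"])
E
```

```text
time_s: 34.4
tcp_pos: [522.3, 336.9, 75.4]
ee_rot: [-0.0, 0.683, 0.73, -0.0]
contact_force: [-0.5, 0.1, -0.9]
opening: 27.4
finger_force: 59.3
time_s: 34.7
tcp_pos: [522.9, 337.6, 77.0]
ee_rot: [0.0, 0.683, 0.73, 0.001]
contact_force: [-0.4, -0.1, -0.1]
opening: 42.8
finger_force: 0.0
time_s: 35.2
tcp_pos: [522.1, 337.0, 258.1]
ee_rot: [-0.0, 0.684, 0.73, 0.001]
contact_force: [0.7, -0.3, -0.2]
opening: 42.8
finger_force: 0.0
time_s: 35.7
tcp_pos: [422.8, 222.8, 335.4]
ee_rot: [0.001, 0.684, 0.73, -0.0]
contact_force: [-2.0, -0.1, 3.2]
opening: 59.6
finger_force: 0.0
time_s: 36.2
tcp_pos: [383.3, 65.2, 336.9]
ee_rot: [-0.002, 0.688, 0.726, 0.001]
contact_force: [-0.1, -0.4, 0.0]
opening: 59.8
finger_force: 0.0
[382.89859158  70.04675366 336.83962197]
```

View pics/t8.png

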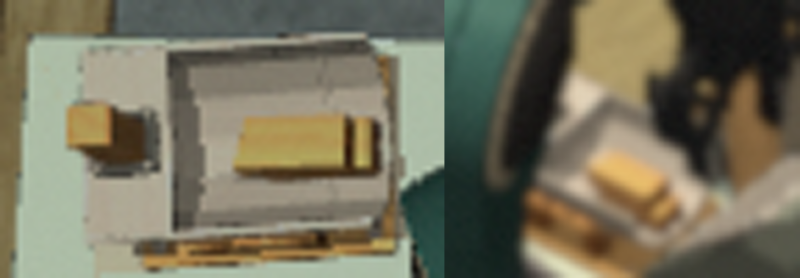

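Both offcuts lie stacked in the scoop near its lip, at (300,145). The grip's top face is at (89,126) here, about (176,177.7) in the full picture. I'll check the grip and box positions with the side view as well.

Run:
```python
from h import *
im=env.camera("top");s=env.camera("side")
def blob(n,I,x0,x1,y0,y1):
    h=cv2.cvtColor(I[y0:y1,x0:x1],cv2.COLOR_RGB2HSV)
    m=((h[:,:,1]>110)&(h[:,:,0]<28)&(h[:,:,2]>130)).astype(np.uint8)
    c=max(cv2.findContours(m,cv2.RETR_EXTERNAL,cv2.CHAIN_APPROX_NONE)[0],key=cv2.contourArea)
    x,y,w,hh=cv2.boundingRect(c);print(n,x+x0,y+y0,w,hh);P=(c[:,0]+[x0,y0]).mean(0);print(ray(n,P,137).round())
    return c
blob("top",im,166,186,168,186)
blob("side",s,245,266,134,156)
c=[ray("top",p,82).round() for p in [(176.0,163.6),(176.4,199),(190.6,164),(191,197)]]
print(env.sense()["joints"].round(2), env.sense()["ee_rot"].round(3), rel([518,421,250],0.06+1.571))
a=cv2.resize(im[150:215,235:310,::-1],(461,400),interpolation=cv2.INTER_CUBIC);b=cv2.resize(s[145:215,255:340,::-1],(339,400),interpolation=cv2.INTER_CUBIC)
cv2.imwrite("pics/t9.png",np.hstack([a,b]))
```

```text
top 172 174 8 8
[516. 426. 137.]Traceback (most recent call last):
  File "<stdin>", line 10, in <module>
  File "<stdin>", line 6, in blob
ValueError: max() iterable argument is empty
```

Run:
```python
from h import *
print(env.sense()["joints"].round(2), rel([516,424,250],0.06), rel([516,424,250],0.06+1.5708))
```

```text
[-1.36 -0.29  0.93  2.09  0.25  1.24 -0.47] [array([34.23, 15.64,  8.64]), array([-0.002, -0.   ,  0.006])] [array([34.23, 15.64,  8.64]), array([-1.000e-03, -2.000e-03, -1.565e+00])]
```

```bash
python3 -m crank '[[[3,3,0],[0,0,0]],[[3,3,0],[0,0,0]],[[3,3,0],[0,0,-0.14]],[[3,2.5,0],[0,0,-0.14]],[[3,2,0],[0,0,-0.14]]]' 0.8; python3 -m crank '[[[3,0.6,0],[0,0,-0.14]],[[3,0.6,0],[0,0,-0.14]],[[3,0.6,0],[0,0,-0.14]],[[3,0,0],[0,0,-0.14]],[[2,0,0],[0,0,-0.14]]]' >/dev/null; python3 -m crank '[[[0,0,0],[0,0,-0.14]],[[0,0,0],[0,0,-0.14]],[[0,0,0],[0,0,-0.14]],[[0,0,0],[0,0,0]]]'
python3 - <<'E'
from h import *
print(env.sense()["joints"].round(2), rel([516,424,200],0.06+1.5708))
E
```

```text
time_s: 36.9
tcp_pos: [489.3, 232.3, 335.0]
ee_rot: [-0.0, 0.526, 0.85, -0.003]
contact_force: [0.7, -0.2, 0.0]
opening: 68.1
finger_force: 0.0
time_s: 37.8
tcp_pos: [412.4, 344.4, 336.0]
ee_rot: [-0.003, -0.003, 1.0, -0.001]
contact_force: [0.3, 0.4, 0.1]
opening: 68.5
finger_force: 0.0
[-1.45  0.21  0.82  1.79 -0.17  1.22  1.  ] [array([-10.48,   7.93,  13.53]), array([-0.002, -0.005, -0.054])]
```

```bash
python3 -m crank '[[[0,0,0],[0,0,-0.055]],[[-3,2,0],[0,0,0]],[[-3,2,2],[0,0,0]],[[-3,2,2],[0,0,0]],[[-1.8,1.3,2],[0,0,0]]]'; python3 -m crank '[[[0,0,3],[0,0,0]],[[0,0,3],[0,0,0]],[[0,0,0],[0,0,0]]]'
python3 - <<'E'
from h import *
print(env.sense()["joints"].round(2), rel([516,424,93],0.06+1.5708))
im=env.camera("top");s=env.camera("side")
a=cv2.resize(im[150:215,160:240,::-1],(460,400),interpolation=cv2.INTER_CUBIC);b=cv2.resize(s[110:180,240:300,::-1],(340,400),interpolation=cv2.INTER_CUBIC)
cv2.imwrite("pics/t9.png",np.hstack([a,b]))
E
```

```text
time_s: 38.3
tcp_pos: [517.7, 424.3, 273.9]
ee_rot: [-0.002, -0.028, 1.0, -0.001]
contact_force: [0.1, 0.6, -0.6]
opening: 68.4
finger_force: 0.0
time_s: 38.6
tcp_pos: [513.6, 421.3, 210.7]
ee_rot: [-0.006, -0.028, 1.0, -0.004]
contact_force: [-0.5, 0.5, -1.1]
opening: 68.3
finger_force: 0.0
[-1.23  0.6   0.73  1.61 -0.43  1.11  1.23] [array([-0.39,  0.34, 11.77]), array([-0.007, -0.012, -0.004])]
```

View pics/t9.png

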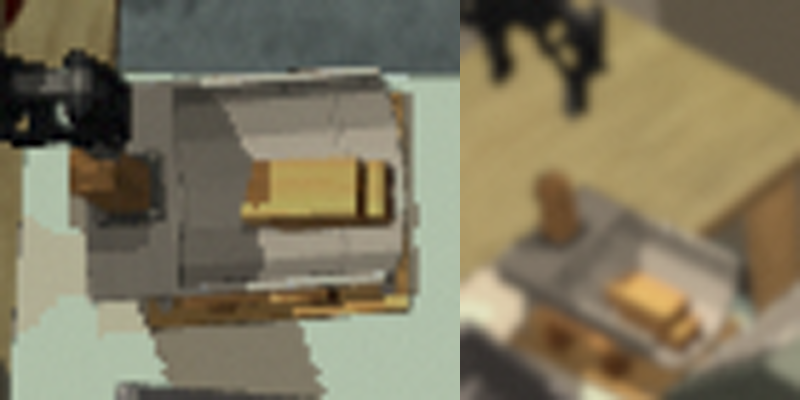

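The hand is above the grip. The grip's top face is at (93,175) in the top part and (555,185) in the side part.

Run:
```python
from h import *
print(pix("top",[516,424,137]),pix("side",[516,424,137]),pix("side",env.sense()["tcp_pos"]),pix("top",env.sense()["tcp_pos"]))
print(ray("side",(256.8,142.4),137),ray("top",(176.2,178.4),137))
```

```text
[176.40258322 177.2499867 ] [255.92772015 141.2111401 ] [253.89969096 127.09982665] [165.71355657 171.57367011]
[512.73157196 415.241271   137.        ] [512.51608119 424.38303998 137.        ]
```

```bash
python3 -m crank '[[[0,0,4],[0,0,0]],[[0,0,4],[0,0,0]],[[0,0,2],[0,0,0]],[[0,0,1],[0,0,0]],[[0,0,0],[0,0,0]]]'
python3 - <<'E'
from h import *
print(rel([514.5,422,94],0.06+1.5708))
E
```

```text
time_s: 39.2
tcp_pos: [516.6, 421.8, 106.6]
ee_rot: [-0.002, -0.028, 1.0, -0.0]
contact_force: [0.2, -0.2, 0.7]
opening: 68.3
finger_force: 0.0
[array([0.21, 0.03, 1.26]), array([-0.   , -0.004, -0.003])]
```

```bash
python3 -m crank '[[[0.1,0,0.6],[0,0,0]],[[0.1,0,0.5],[0,0,0]],[[0,0,0],[0,0,0]]]'; python3 -m crank '[[[0,0,0],[0,0,0]],[[0,0,0],[0,0,0]],[[0,0,0],[0,0,0]],[[0,0,0],[0,0,0]],[[0,0,0],[0,0,0]]]' 0.05;python3 -m crank '[[[0,0,0],[0,0,0]],[[0,0,0],[0,0,0]]]'
```

```text
time_s: 39.5
tcp_pos: [514.2, 421.3, 95.3]
ee_rot: [-0.002, -0.028, 1.0, -0.0]
contact_force: [0.1, -0.1, 0.0]
opening: 68.6
finger_force: 0.0
time_s: 40.0
tcp_pos: [514.7, 422.7, 95.8]
ee_rot: [-0.002, -0.029, 1.0, 0.001]
contact_force: [0.3, 3.5, 2.7]
opening: 23.5
finger_force: 58.8
time_s: 40.2
tcp_pos: [514.7, 422.6, 95.8]
ee_rot: [-0.002, -0.029, 1.0, 0.001]
contact_force: [0.3, 4.6, 4.0]
opening: 23.4
finger_force: 59.0
```

```bash
python3 -m crank '[[[0,0,-0.5],[0,0,0]],[[0,0,-1],[0,0,0]],[[0,0,-1.5],[0,0,0]],[[0,0,-2],[0,0,0]],[[0,0,-2],[0,0,0]]]'; python3 -m crank '[[[0,0,-2],[0,0,0]],[[0,0,-2],[0,0,0]],[[0,0,-1.5],[0,0,0]],[[0,0,-0.5],[0,0,0]],[[0,0,0],[0,0,0]]]'; python3 -m crank '[[[0.5,0,0],[0,0,0.03]],[[0.9,0,0],[0,0,0.028]],[[0.8,0,0],[0,0,0]],[[0.4,0,0],[0,0,0]],[[0,0,0],[0,0,0]]]'
python3 - <<'E'
from h import *
print(rel([488,340,214],1.5708),env.sense()["joints"].round(2))
im=env.camera("top");s=env.camera("side")
a=cv2.resize(im[150:215,160:310,::-1],(480,400),interpolation=cv2.INTER_CUBIC);b=cv2.resize(s[110:200,235:335,::-1],(320,400),interpolation=cv2.INTER_CUBIC)
cv2.imwrite("pics/t10.png",np.hstack([a,b]))
E
```

```text
time_s: 40.7
tcp_pos: [514.9, 420.0, 166.2]
ee_rot: [-0.003, -0.028, 1.0, -0.001]
contact_force: [-0.6, 0.7, -3.6]
opening: 23.4
finger_force: 58.7
time_s: 41.2
tcp_pos: [515.3, 421.0, 225.8]
ee_rot: [-0.002, -0.028, 1.0, 0.0]
contact_force: [0.1, -0.3, -3.7]
opening: 23.1
finger_force: 58.9
time_s: 41.7
tcp_pos: [488.2, 420.9, 224.7]
ee_rot: [-0.003, -0.0, 1.0, -0.001]
contact_force: [-0.0, 0.1, -3.1]
opening: 23.2
finger_force: 58.8
[array([ 0.02, -8.09,  1.08]), array([-0.001, -0.006,  0.   ])] [-1.29  0.55  0.76  1.66 -0.41  1.11  1.15]
```

View pics/t10.png

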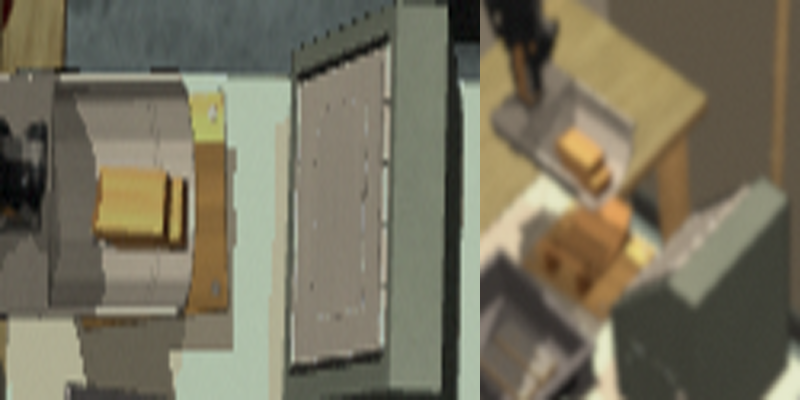

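The scoop hangs level with both offcuts at (140,207). The port spans rows 75–365 at its lower edge and 40–350 at its upper edge.

Run:
```python
from h import *
f=lambda u,v,z:print(ray("top",(160+u/3.2-.35,150+v/6.154-.42),z).round(1))
for a in [(300,75,133),(292,365,133),(388,40,215),(380,350,215),(190,85,200),(190,315,200),(292,70,125),(285,390,125)]:f(*a)
```

```text
[567.2 197.1 133. ]
[425. 199. 133.]
[564.8 104.6 215. ]
[423.9 107.3 215. ]
[545.2 280.2 200. ]
[439.2 274.9 200. ]
[571.5 206.4 125. ]
[413.7 206.7 125. ]
```

```bash
python3 -m crank '[[[-0.1,-0.6,0.2],[0,0,0]],[[-0.1,-1.2,0.3],[0,0,0]],[[-0.1,-1.6,0.3],[0,0,0]],[[0,-1.7,0.3],[0,0,0]],[[0,-1.6,0],[0,0,0]]]'; python3 -m crank '[[[0,-1.2,0],[0,0,0]],[[0,-0.8,0],[0,0,0]],[[0,-0.4,0],[0,0,0]],[[0,0,0],[0,0,0]]]'
python3 - <<'E'
from h import *
print(rel([491,265,214],1.5708),env.sense()["joints"].round(2))
E
```

```text
time_s: 42.3
tcp_pos: [491.9, 350.8, 213.7]
ee_rot: [-0.003, 0.002, 1.0, -0.001]
contact_force: [-0.2, -0.6, -3.1]
opening: 23.5
finger_force: 58.8
time_s: 42.7
tcp_pos: [492.1, 329.5, 214.5]
ee_rot: [-0.002, 0.001, 1.0, -0.0]
contact_force: [0.5, 0.1, -3.6]
opening: 23.3
finger_force: 58.8
[array([ 0.09, -6.45,  0.05]), array([-0.   , -0.005, -0.002])] [-1.23  0.47  0.78  1.8  -0.38  1.03  1.27]
```

Now push in level, watching the force.

```bash
python3 -m crank '[[[0,-0.5,0],[0,0,0]],[[0,-0.7,0],[0,0,0]],[[0,-0.8,0],[0,0,0]],[[0,-0.8,0],[0,0,0]],[[0,-0.7,0],[0,0,0]]]'; python3 -m crank '[[[0,-0.8,0],[0,0,0]],[[0,-0.8,0],[0,0,0]],[[0,-0.7,0],[0,0,0]],[[0,-0.4,0],[0,0,0]],[[0,0,0],[0,0,0]]]'
python3 - <<'E'
from h import *
im=env.camera("top");s=env.camera("side")
a=cv2.resize(im[150:215,180:300,::-1],(480,400),interpolation=cv2.INTER_CUBIC);b=cv2.resize(s[110:200,250:335,::-1],(320,400),interpolation=cv2.INTER_CUBIC)
cv2.imwrite("pics/t11.png",np.hstack([a,b]))
E
```

```text
time_s: 43.2
tcp_pos: [491.9, 293.7, 214.3]
ee_rot: [-0.002, 0.001, 1.0, -0.0]
contact_force: [0.5, 0.8, -2.9]
opening: 23.4
finger_force: 58.9
time_s: 43.7
tcp_pos: [492.0, 267.0, 214.4]
ee_rot: [-0.002, 0.001, 1.0, -0.0]
contact_force: [-0.3, 0.7, -3.5]
opening: 23.3
finger_force: 58.9
```

View pics/t11.png

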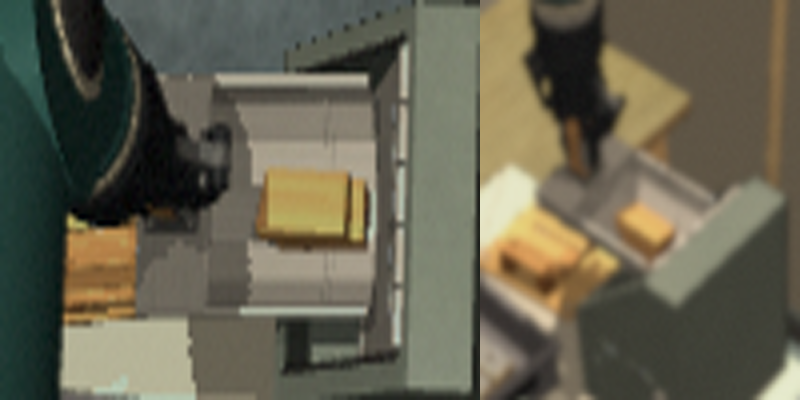

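The flap is pressed in by the lip, the scoop is centred in the port and the offcuts are still aboard at (312,207). Next I tilt about the lip.

```bash
python3 -m crank '[[[0,-0.86,-1.37],[-0.13,0,0]],[[0,-0.68,-1.47],[-0.13,0,0]],[[0,0,0],[0,0,0]]]'
python3 - <<'E'
from h import *
s=env.sense();print(s["joints"].round(2),rel([491,247.7,241.2]))
E
```

```text
time_s: 44.1
tcp_pos: [494.0, 245.1, 243.5]
ee_rot: [-0.0, 0.005, 0.991, 0.131]
contact_force: [0.4, -0.9, -3.6]
opening: 22.9
finger_force: 60.3
[-1.01  0.29  0.75  1.95 -0.55  0.97  1.59] [array([0.31, 0.18, 0.28])]
```

```bash
python3 -m crank '[[[0,-0.87,-1.14],[-0.13,0,0]],[[0,-0.72,-1.25],[-0.13,0,0]],[[0,0,0],[0,0,0]]]'
python3 - <<'E'
from h import *
s=env.sense();print(s["joints"].round(2),rel([491,225,258.8]))
E
```

```text
time_s: 44.4
tcp_pos: [493.3, 222.8, 259.0]
ee_rot: [-0.001, 0.006, 0.967, 0.256]
contact_force: [0.0, 0.8, -2.6]
opening: 23.3
finger_force: 61.2
[-0.81  0.25  0.71  2.02 -0.82  1.03  1.91] [array([0.23, 0.18, 0.13])]
```

```bash
python3 -m crank '[[[0,-1.05,-1.23],[-0.13,0,0]],[[0,-0.88,-1.36],[-0.13,0,0]],[[0,0,0],[0,0,0]],[[0,0,0],[0,0,0]],[[0,0,0],[0,0,0]]]'
python3 - <<'E'
from h import *
s=env.sense();print(s["joints"].round(2),rel([491,194.6,269.8]))
im=env.camera("top");s=env.camera("side")
a=cv2.resize(im[150:215,180:300,::-1],(480,400),interpolation=cv2.INTER_CUBIC);b=cv2.resize(s[110:200,250:335,::-1],(320,400),interpolation=cv2.INTER_CUBIC)
cv2.imwrite("pics/t12.png",np.hstack([a,b]))
E
```

```text
time_s: 44.9
tcp_pos: [491.3, 199.6, 269.8]
ee_rot: [-0.004, -0.0, 0.926, 0.379]
contact_force: [0.0, 1.6, -3.3]
opening: 23.4
finger_force: 61.7
[-0.6   0.31  0.68  2.06 -1.07  1.22  2.24] [array([ 0.03, -0.35, -0.35])]
```

View pics/t12.png

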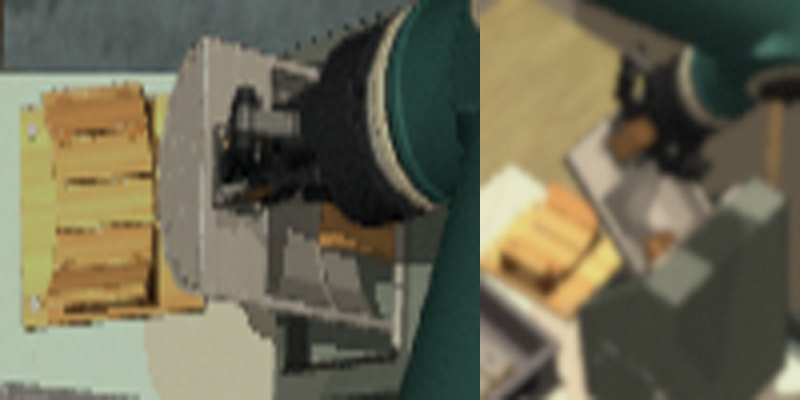

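One offcut is still showing at about (355,235), at the lip. I wait and check by colour.

```bash
cat >> h.py <<'E'
def orange():
    r=[]
    for n,(x0,x1,y0,y1) in dict(top=(245,300,170,200),side=(288,315,150,172)).items():
        h=cv2.cvtColor(env.camera(n)[y0:y1,x0:x1],cv2.COLOR_RGB2HSV);m=(h[:,:,1]>90)&(h[:,:,0]<30)&(h[:,:,2]>60)
        ys,xs=np.nonzero(m);r.append((n,len(xs),None if len(xs)==0 else (round(xs.mean()+x0,1),round(ys.mean()+y0,1),xs.min()+x0,xs.max()+x0,ys.min()+y0,ys.max()+y0)))
    return r
E
python3 -c "
from h import *
print(orange())"
python3 -m crank '[[[0,0,0],[0,0,0]],[[0,0,0],[0,0,0]],[[0,0,0],[0,0,0]],[[0,0,0],[0,0,0]],[[0,0,0],[0,0,0]]]'; python3 -c "
from h import *
print(orange())"
```

```text
[('top', 106, (np.float64(268.3), np.float64(187.7), np.int64(259), np.int64(279), np.int64(183), np.int64(191))), ('side', 35, (np.float64(297.1), np.float64(164.5), np.int64(294), np.int64(301), np.int64(162), np.int64(168)))]
time_s: 45.6
tcp_pos: [492.1, 197.2, 270.4]
ee_rot: [-0.002, 0.002, 0.925, 0.38]
contact_force: [1.1, 2.2, -3.4]
opening: 23.8
finger_force: 61.7
[('top', 100, (np.float64(268.4), np.float64(187.4), np.int64(247), np.int64(279), np.int64(180), np.int64(191))), ('side', 31, (np.float64(297.2), np.float64(164.5), np.int64(294), np.int64(301), np.int64(162), np.int64(167)))]
```

```bash
python3 -m crank '[[[0,-0.35,-0.5],[0,0,0]],[[0,-0.35,-0.5],[0,0,0]],[[0,0,0],[0,0,0]]]'; python3 -m crank '[[[0,-0.3,-0.4],[0,0,0]],[[0,0,0],[0,0,0]],[[0,0,0],[0,0,0]],[[0,0,0],[0,0,0]]]'; python3 -c "
from h import *
print(orange(),env.sense()['joints'].round(2))"
```

```text
time_s: 46.0
tcp_pos: [492.5, 184.0, 272.7]
ee_rot: [-0.001, 0.002, 0.925, 0.38]
contact_force: [0.8, 3.0, -3.3]
opening: 23.4
finger_force: 61.7
time_s: 46.4
tcp_pos: [492.0, 180.4, 273.1]
ee_rot: [-0.002, 0.001, 0.925, 0.38]
contact_force: [0.8, 3.6, -3.8]
opening: 23.5
finger_force: 61.6
[('top', 1, (np.float64(248.0), np.float64(181.0), np.int64(248), np.int64(248), np.int64(181), np.int64(181))), ('side', 8, (np.float64(288.4), np.float64(167.0), np.int64(288), np.int64(289), np.int64(165), np.int64(169)))] [-0.57  0.31  0.7   2.06 -1.05  1.25  2.25]
```

```bash
python3 -m crank '[[[0,0.5,0.7],[0,0,0]],[[0,0.5,0.7],[0,0,0]],[[0,0.69,1.46],[0.13,0,0]],[[0,0.88,1.36],[0.13,0,0]],[[0,0,0],[0,0,0]]]'; python3 -m crank '[[[0,0.55,1.33],[0.13,0,0]],[[0,0.72,1.25],[0.13,0,0]],[[0,0.48,1.54],[0.13,0,0]],[[0,0.68,1.47],[0.13,0,0]],[[0,0,0],[0,0,0]]]'
python3 - <<'E'
from h import *
s=env.sense();print(s["joints"].round(2),rel([491,265,214],1.5708),s["contact_force"])
im=env.camera("top");s=env.camera("side")
a=cv2.resize(im[150:215,180:300,::-1],(480,400),interpolation=cv2.INTER_CUBIC);b=cv2.resize(s[110:200,250:335,::-1],(320,400),interpolation=cv2.INTER_CUBIC)
cv2.imwrite("pics/t13.png",np.hstack([a,b]))
h=cv2.cvtColor(im[170:205,215:278],cv2.COLOR_RGB2HSV);print(((h[:,:,1]>100)&(h[:,:,0]<30)).sum())
E
```

```text
time_s: 47.0
tcp_pos: [490.6, 235.1, 260.7]
ee_rot: [-0.003, -0.005, 0.966, 0.257]
contact_force: [-0.2, 2.3, -1.9]
opening: 23.5
finger_force: 61.9
time_s: 47.5
tcp_pos: [489.0, 274.9, 211.8]
ee_rot: [-0.004, -0.005, 1.0, -0.002]
contact_force: [-0.3, 1.3, -3.8]
opening: 23.3
finger_force: 62.1
[-1.17  0.41  0.76  1.88 -0.33  1.    1.32] [array([-0.19, -1.  , -0.21]), array([-0.003, -0.007,  0.011])] [-0.33709217  1.26383745 -3.81443525]
11
```

View pics/t13.png

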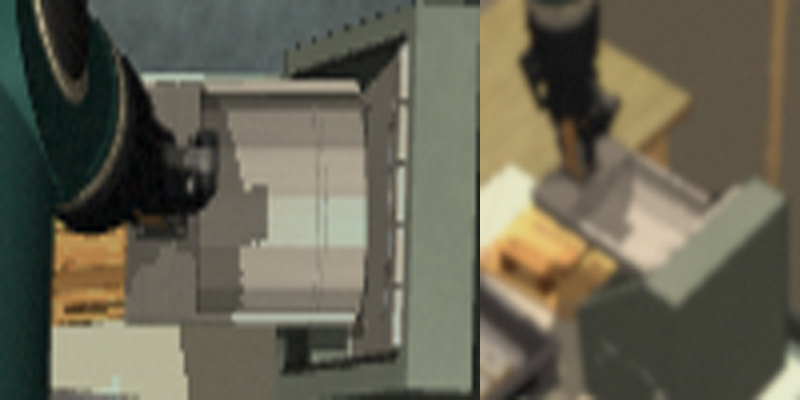

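The trough is empty, so I withdraw and head back to the saddle.

```bash
python3 -m crank '[[[0,1,-0.1],[0,0,0]],[[0,2,-0.1],[0,0,0]],[[0,2,0],[0,0,0]],[[0,2,0],[0,0,0]],[[0,2,0],[0,0,0]]]'; python3 -m crank '[[[0,2,-0.3],[0,0,0]],[[-0.5,2,-0.3],[0,0,-0.02]],[[-1,1.7,-0.3],[0,0,-0.03]],[[-1,0,0],[0,0,0]],[[0,0,0],[0,0,0]]]';python3 -m crank '[[[0,0,0],[0,0,0]]]'
python3 - <<'E'
from h import *
s=env.sense();print(s["joints"].round(2),rel([514.7,422,170],1.5708+.058),s["contact_force"])
E
```

```text
time_s: 48.1
tcp_pos: [491.7, 359.8, 216.1]
ee_rot: [-0.002, 0.0, 1.0, -0.0]
contact_force: [1.3, -0.6, -2.9]
opening: 23.3
finger_force: 62.1
time_s: 48.6
tcp_pos: [517.9, 414.9, 224.4]
ee_rot: [-0.002, -0.024, 1.0, -0.001]
contact_force: [-0.0, 0.2, -3.6]
opening: 23.0
finger_force: 62.1
time_s: 48.7
tcp_pos: [517.0, 413.8, 224.5]
ee_rot: [-0.003, -0.023, 1.0, -0.001]
contact_force: [0.9, 0.2, -3.6]
opening: 23.5
finger_force: 62.1
[-1.21  0.57  0.7   1.61 -0.4   1.12  1.21] [array([0.16, 0.84, 5.45]), array([-0.002, -0.006, -0.012])] [ 0.87485764  0.17075226 -3.56765914]
```

```bash
python3 -m crank '[[[0.15,0.8,1],[0,0,-0.012]],[[0,0,2],[0,0,0]],[[0,0,2],[0,0,0]],[[0,0,1.5],[0,0,0]],[[0,0,0],[0,0,0]]]';python3 -m crank '[[[0,0,0],[0,0,0]],[[0,0,0],[0,0,0]]]'
python3 - <<'E'
from h import *
s=env.sense();print(rel([514.6,422,96],1.5708+.058),s["contact_force"])
E
```

```text
time_s: 49.2
tcp_pos: [512.6, 422.4, 157.2]
ee_rot: [-0.004, -0.03, 1.0, -0.002]
contact_force: [-0.0, -0.5, -3.2]
opening: 23.1
finger_force: 62.0
time_s: 49.4
tcp_pos: [515.2, 423.5, 161.1]
ee_rot: [-0.002, -0.03, 1.0, 0.0]
contact_force: [-0.3, 1.4, -2.6]
opening: 23.4
finger_force: 62.1
[array([ 0.05, -0.15,  6.51]), array([ 0.001, -0.003,  0.003])] [-0.30865669  1.3588006  -2.60176592]
```

Fine; lower gently with force checks.

```bash
python3 -m crank '[[[0,-0.1,1],[0,0,0]],[[0,0,1.2],[0,0,0]],[[0,0,1],[0,0,0]],[[0,0,0.8],[0,0,0]],[[0,0,0],[0,0,0]]]';python3 -m crank '[[[0,0,0.7],[0,0,0]],[[0,0,0.7],[0,0,0]],[[0,0,0.5],[0,0,0]],[[0,0,0],[0,0,0]]]'
python3 - <<'E'
from h import *
s=env.sense();print(rel([514.6,422,96],1.5708+.058),s["contact_force"])
E
```

```text
time_s: 49.9
tcp_pos: [513.5, 421.5, 118.1]
ee_rot: [-0.004, -0.03, 1.0, -0.001]
contact_force: [-0.1, -0.5, -3.1]
opening: 23.1
finger_force: 62.0
time_s: 50.3
tcp_pos: [513.7, 421.8, 100.0]
ee_rot: [-0.003, -0.03, 1.0, -0.001]
contact_force: [-0.7, 0.1, -1.5]
opening: 23.1
finger_force: 62.0
[array([-0.09,  0.01,  0.4 ]), array([-0.001, -0.006,  0.003])] [-0.66671364  0.12215984 -1.54769046]
```

```bash
python3 -m crank '[[[0,0,0.2],[0,0,0]],[[0,0,0],[0,0,0]]]';python3 -m crank '[[[0,0,0.2],[0,0,0]],[[0,0,0],[0,0,0]],[[0,0,0],[0,0,0]]]'
```

```text
time_s: 50.5
tcp_pos: [514.3, 422.1, 99.0]
ee_rot: [-0.002, -0.03, 1.0, -0.0]
contact_force: [0.0, 0.9, -2.4]
opening: 23.6
finger_force: 62.0
time_s: 50.8
tcp_pos: [514.3, 422.4, 97.2]
ee_rot: [-0.002, -0.03, 1.0, -0.0]
contact_force: [0.3, 1.5, -2.5]
opening: 23.1
finger_force: 62.4
```

```bash
python3 -m crank '[[[0,0,0.1],[0,0,0]],[[0,0,0],[0,0,0]]]';python3 -m crank '[[[0,0,0.1],[0,0,0]],[[0,0,0],[0,0,0]]]'
```

```text
time_s: 51.0
tcp_pos: [514.3, 423.0, 96.5]
ee_rot: [-0.002, -0.031, 1.0, 0.0]
contact_force: [-1.2, 1.5, 1.1]
opening: 23.1
finger_force: 62.5
time_s: 51.2
tcp_pos: [514.4, 423.3, 96.0]
ee_rot: [-0.002, -0.031, 1.0, 0.001]
contact_force: [-2.6, 2.2, 4.4]
opening: 23.1
finger_force: 63.1
```

Seated at the original height (96 mm). Release and retreat.

```bash
python3 -m crank '[[[0,0,0],[0,0,0]],[[0,0,0],[0,0,0]],[[0,0,0],[0,0,0]],[[0,0,0],[0,0,0]]]' 0.7; python3 -m crank '[[[0,0,-1],[0,0,0]],[[0,0,-3],[0,0,0]],[[0,0,-4],[0,0,0]],[[0,0,-4],[0,0,0]],[[0,0,-4],[0,0,0]]]';python3 -m crank '[[[0,0,-4],[0,0,0]],[[3,0,-2],[0,0,0]],[[3,0,0],[0,0,0]],[[3,0,0],[0,0,0]],[[3,0,0],[0,0,0]]]';python3 -m crank '[[[3,2,0],[0,0,0]],[[3,2,0],[0,0,0]],[[3,2,0],[0,0,0]],[[0,3,0],[0,0,0]],[[0,0,0],[0,0,0]]]'
python3 - <<'E'
from h import *
im=env.camera("top");s=env.camera("side")
a=cv2.resize(im[150:265,155:400,::-1],(800,375),interpolation=cv2.INTER_CUBIC);b=cv2.resize(s[120:220,220:440,::-1],(495,225),interpolation=cv2.INTER_CUBIC)
b=np.pad(b,((0,0),(0,305),(0,0)));cv2.imwrite("pics/t14.png",np.vstack([a,b]))
E
```

```text
time_s: 51.6
tcp_pos: [514.4, 421.6, 94.7]
ee_rot: [-0.002, -0.03, 1.0, -0.001]
contact_force: [-0.8, -0.6, 0.4]
opening: 59.7
finger_force: 0.0
time_s: 52.1
tcp_pos: [515.1, 421.9, 257.4]
ee_rot: [-0.002, -0.03, 1.0, -0.0]
contact_force: [0.0, 0.8, 0.3]
opening: 59.8
finger_force: 0.0
time_s: 52.6
tcp_pos: [394.6, 414.6, 316.4]
ee_rot: [-0.002, -0.03, 1.0, 0.0]
contact_force: [-0.8, -0.5, 0.9]
opening: 60.0
finger_force: 0.0
time_s: 53.1
tcp_pos: [297.6, 503.0, 316.3]
ee_rot: [-0.002, -0.033, 0.999, 0.0]
contact_force: [0.3, 0.3, -0.2]
opening: 59.5
finger_force: 0.0
```

View pics/t14.png

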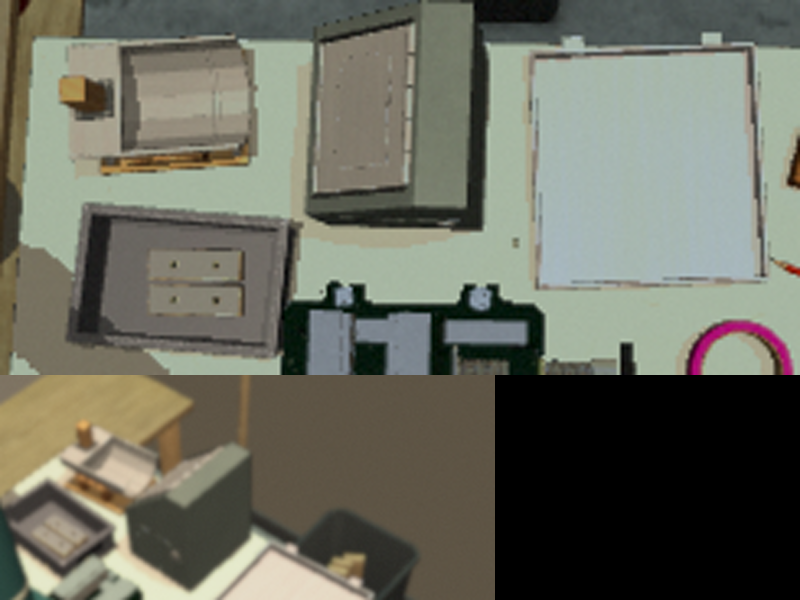

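The empty scoop is back in its saddle at (160,95), the flap is flush and both strips are in the tote at (195,280). One numeric comparison with the first picture before handing in.

Run:
```python
from h import *
a=cv2.imread("pics/top0.png",0).astype(np.float32);b=cv2.cvtColor(env.camera("top"),cv2.COLOR_RGB2GRAY).astype(np.float32)
for n,(x0,x1,y0,y1) in dict(scoop=(168,236,158,204),flap=(246,290,154,214),bins=(395,500,155,235)).items():
    print(n,cv2.phaseCorrelate(a[y0:y1,x0:x1],b[y0:y1,x0:x1]),np.abs(a-b)[y0:y1,x0:x1].mean())
s0=cv2.imread("pics/side0.png",0).astype(np.float32);s1=cv2.cvtColor(env.camera("side"),cv2.COLOR_RGB2GRAY).astype(np.float32)
print(cv2.phaseCorrelate(s0[136:182,244:294],s1[136:182,244:294]))
```

```text
scoop ((0.6469226822060534, -0.16499514771213697), 0.934039429657989) 6.3682866
flap ((0.5625642261727783, 0.047469758401966544), 0.9915704629156324) 1.0912879
bins ((-0.01231121880084629, 0.01750627434412877), 0.9999046172256822) 1.1285714
((0.3261383998673928, 0.18199930821754506), 0.991775333682696)
```

```bash
python3 -c "
from station import env
print(env.sign_off())"
```

```text
the job is handed in; nothing more can be done
None
```

The job is handed in, with no verdict returned: both strips are in the tote, both offcuts went through the flap into the box, and the empty scoop is back in its saddle (within about 2 mm) with the flap shut and the bins unmoved.

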